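Ready the model bench for airbrush cleaning

ROBOT

A 6-joint arm with a two-finger parallel gripper is mounted at the origin on the work surface. World frame = base frame: x ahead of the robot, y to its left, z up, the work surface at z = 0. Lengths are in m, angles in rad, forces in N, time in s.
With the tool pointing down it reaches from about 0.35 to 0.725 m from the base axis. Payload 6 kg.
Tool frame: the origin (TCP) lies at the very end of the fingers, on their centre line; the grasp point (between the pads) lies 19 mm behind it; z points along the fingers, y is the line along which they close (so a half turn about z gives the same grasp; the last joint's range is limited). The gripper opens to 85 mm and grips with 20 to 120 N. Pads are 22 mm wide; open, the fingers measure 114 mm over their backs; the gripper's body (76 mm by 85 mm) begins 54 mm behind the grasp point. The pads swing forward as they close: fully open they stand 13 mm farther back than shut.
Start: joints at [-0.923, 0.04, 0.085, 0, -1.615, -0.334], TCP at [0.185, -0.571, 0.231] pointing down, gripper open.
Joint ranges: [-2.56, 2.56], [-1.29, 2.01], [-1.08, 1.49], [-3.29, 1.98], [-2.81, -0.18], [-2.99, 2.99]. Speed limits (rad/s): [2.57, 2.57, 3.01, 3.14, 3.14, 3.14].

INTERFACE

Orientations are given as a unit quaternion [x, y, z, w].
In Python, from workcell import manip gives the robot as it stands.
- The arm moves only by the shell command python3 drive.py FILE [OPENING] [FORCE], which reads ROWS from the file FILE. ROWS is one flat JSON list of numbers that holds 1 to 5 rows one after another, with no inner brackets; each row has 6 numbers: dx, dy, dz in m, then a rotation vector rx, ry, rz in rad; each row shifts and turns the commanded pose from where the row before left it, along the tool's axes as they then stand; what a row does not reach is not made up. A row lasts 1/8 s, in which the tool goes at most 0.0625 m and 0.188 rad, less where a joint would pass 70% of its speed; a pose out of reach is approached as far as the arm can. OPENING is the opening from 0.0 (shut) to 1.0 (fully open), set as the command begins (- or left out keeps the last). The fingers move at their own pace and stop on an object; FORCE is the grip in N (left out, the last holds). Time passes only in rows, so rows that do not move let the fingers close. It prints the time, the measured TCP pose, the force, the opening and the grip force at its end. Input that does not fit is refused with a message, and nothing moves.
- manip.get_state(): the state, without advancing time (a new reading comes with each control period).
- manip.get_image(name): name is "scene" or "top" or "wrist"; returns a dict with "image" (480x640x3 uint8, red, green, blue), "fovy" (degrees; the focal length in pixels is half the picture's height over the tangent of half this angle, whatever the lens; pixels are square), "cx", "cy" (the principal point, pixels), "dist" ([k1, k2, p1, p2, k3] as OpenCV has them; the pictures are not rectified), "R" (3x3) and "t" (3): a world point X has camera coordinates R X + t; the wrist camera has in their place "T_tool_cam" (4x4, takes a point from camera to tool coordinates, whose origin is the TCP and whose axes are the flange's). Camera axes: x right, y down, z forward; pixel columns grow to the right and rows downward; lengths in m; the calibration is good to about 2 mm. A picture is of the moment at which its call begins: read the wrist's pose just before it. There is no depth.
- manip.finish_job(): hands the job in; it is judged then, once.
The state is a dict: "time": time; "qpos": joint angles; "qvel": joint speeds; "tau": joint torques, N m; "eef_pos": TCP position; "eef_rot": TCP orientation; "wrist_force": force on the tool from outside, world axes, zero at the start; "torque": the same for the moment, N m; "grip_width": opening from 0.0 (shut) to 1.0 (fully open); "grip_force": force on a finger pad.
Only numpy, scipy, OpenCV 4.12 (cv2) and the standard library are available. Lean on these libraries where they do the work, as an engineer would, in place of code of your own. Each camera call takes 0.05 s, during which the arm holds its last target. There are 200 camera calls.

TASK

Get the model bench ready for cleaning the airbrush: first start the fume extractor by lifting the guard, flipping its switch on and closing the guard again. Only then open the child-resistant cleaner tub, pressing its cap down hard while turning it anticlockwise, and lay the cap flat and right way up near the middle of the tray. Stand every small open white jar upright and fully home in its own bore of the rack; leave the model and the other things where they are.

Things in the scene. Friction and masses are not known exactly. Their poses are not given: they have to be found in the camera images.
- switchbox: extractor switch box, grey, fixed to the bench, 100 (its x) x 96 (its y) x 30 mm, origin centre of underside; fixed side walls at its y = +-42 mm (8 mm thick, x = -32 to +44, up to z = 70 mm) leave 76 mm between them, open to its front (-x). The guard's hinge axis runs along its y through x = +40, z = 72.5 mm
- guard (a joint): guard flap over the switch, rad: 0 = closed (level), grows as its front edge swings up and back, 2.3 = fully back; friction hinge (0.05 N m), stays where left. Flap 76 (x) x 96 (y) x 5 mm; a tongue 12 mm wide (y), 6 mm thick, sticks out 33 mm from its front edge, to be pinched on its two sides from above
- guard_tongue (a point): point on the tongue to pinch, moves with the flap: 98 mm from the hinge axis, 22 mm in front of the flap edge; same height as the hinge when closed, straight above the hinge at 1.57 rad
- toggle (a joint): toggle switch under the guard, rad: 0 = off, leaning towards the box's -x (front); 0.9 = on, leaning to +x (back); friction only, stays where it is left (about 0.05 N m)
- toggle_tip (a point): centre of the 11 mm round tip of the steel toggle lever, which is 34 mm from its pivot; the pivot is on the box at x = -2, y = 0, z = 30 mm and turns about the box's y
- tub: white round cleaner tub, 76 mm diameter up to z = 50 mm, then a neck; fixed to the bench on a 110 mm square steel foot 8 mm thick, origin centre of the underside of the foot. Closed, the cap's origin is on the tub's axis 60 mm above this origin and its yaw equals the tub's within 0.15 rad; three lugs on the neck hold the cap and a spring pushes it up
- cap: white child-resistant cap, origin centre of underside, 50 g: skirt and flange 62 mm diameter to z = 28 mm, then a ribbed round crown 44 mm diameter to z = 48 mm; fingertips on the crown can push on the flange. Press down 4 to 5 mm (about 14 N; hard stop 5.5 mm), keep pressing and turn anticlockwise from above by 1.0 rad (0.75 to 1.3); it springs up 3 mm and lifts off. Unpressed it will not turn
- tray: shallow open aluminium tray fixed to the bench, 120 x 120 x 18 mm, walls 4 mm, floor about 4 mm thick; origin centre of underside
- rack: wooden jar rack fixed to the bench, 140 x 140 x 30 mm, with a 2 x 2 pattern of round bores; origin centre of underside
- rack_hole0 (a point): centre of the mouth (top, z = 30 mm) of a rack bore 35 mm in diameter and 22 mm deep; bores are 66 mm apart
- rack_hole1 (a point): centre of the mouth (top, z = 30 mm) of a rack bore 35 mm in diameter and 22 mm deep; bores are 66 mm apart
- rack_hole2 (a point): centre of the mouth (top, z = 30 mm) of a rack bore 35 mm in diameter and 22 mm deep; bores are 66 mm apart
- rack_hole3 (a point): centre of the mouth (top, z = 30 mm) of a rack bore 35 mm in diameter and 22 mm deep; bores are 66 mm apart
- jar1: small open white jar, 30 mm diameter, 48 mm tall, 45 g with a heavy foot, origin centre of underside, z up its axis; starts standing on the bench; may be absent (None)
- jar2: small open white jar, 30 mm diameter, 48 mm tall, 45 g with a heavy foot, origin centre of underside, z up its axis; starts standing on the bench; may be absent (None)
- jar3: small open white jar, 30 mm diameter, 48 mm tall, 45 g with a heavy foot, origin centre of underside, z up its axis; starts standing on the bench; may be absent (None)
- jar4: small open white jar, 30 mm diameter, 48 mm tall, 45 g with a heavy foot, origin centre of underside, z up its axis; starts standing on the bench; may be absent (None)
- model: half-built scale-model cabin floor with seats, dark olive and black, 170 x 75 x 55 mm, lying flat; fragile, leave alone; origin centre of underside
- dropper: white dropper bottle with black cap, 24 mm diameter, 70 mm tall, leave alone; origin centre of underside
- pot: closed paint pot, 32 mm diameter, 30 mm tall, olive with a grey lid, leave alone; origin centre of underside
- glue: amber glue bottle, 40 mm diameter, 85 mm tall, leave alone; origin centre of underside
- sandblock: cork sanding block 70 x 35 x 22 mm, leave alone; origin centre of underside
- screwdriver: screwdriver lying on the bench, 150 mm long, about 25 mm tall, leave alone; handle towards its own -x
- brush: brush lying on the bench, 160 mm long, leave alone; handle towards its own -x

How it is judged:
On the way, in this order (a step that is already met when the one before it is completed fails the run):
1. the guard is lifted well clear of the switch (value of joint guard above 1.2 rad), for 0.1 s.
2. the switch is flipped on (value of joint toggle above 0.7 rad), for 0.2 s.
3. the guard is closed again over the switched-on toggle (value of joint toggle above 0.7 rad and value of joint guard below 0.1 rad), for 0.2 s.
4. the cap is pressed down on the tub (z of cap in the frame of tub below 0.058 m and horizontal distance between cap and tub below 0.01 m), for 0.05 s.
5. the cap is off the tub ((z of cap in the frame of tub above 0.09 m or horizontal distance between cap and tub above 0.04 m)), for 0.1 s.
At the end, for the whole second after the job is handed in: Toggle over 0.7 rad, guard under 0.1 rad; cap at rest in the tray, right way up within 0.2 rad, within 35 mm of its middle each way, at most 8 mm above its floor; every jar present at rest in a bore, at least 17 mm deep, within 8 mm of its centre, upright within 0.2 rad (all of step 3 and x of cap in the frame of tray between -0.035 and 0.035 m and y of cap in the frame of tray between -0.035 and 0.035 m and z of cap in the frame of tray below 0.012 m and angle between each of cap, jar1, jar2, jar3, jar4's own z axis and vertical below 0.2 rad and linear speed of each of cap, jar1, jar2, jar3, jar4 below 0.02 m/s and ((horizontal distance between jar1 and rack_hole0 below 0.008 m and z of jar1 in the frame of rack_hole0 below -0.017 m) or (horizontal distance between jar1 and rack_hole1 below 0.008 m and z of jar1 in the frame of rack_hole1 below -0.017 m) or (horizontal distance between jar1 and rack_hole2 below 0.008 m and z of jar1 in the frame of rack_hole2 below -0.017 m) or (horizontal distance between jar1 and rack_hole3 below 0.008 m and z of jar1 in the frame of rack_hole3 below -0.017 m)) and ((horizontal distance between jar2 and rack_hole0 below 0.008 m and z of jar2 in the frame of rack_hole0 below -0.017 m) or (horizontal distance between jar2 and rack_hole1 below 0.008 m and z of jar2 in the frame of rack_hole1 below -0.017 m) or (horizontal distance between jar2 and rack_hole2 below 0.008 m and z of jar2 in the frame of rack_hole2 below -0.017 m) or (horizontal distance between jar2 and rack_hole3 below 0.008 m and z of jar2 in the frame of rack_hole3 below -0.017 m)) and ((horizontal distance between jar3 and rack_hole0 below 0.008 m and z of jar3 in the frame of rack_hole0 below -0.017 m) or (horizontal distance between jar3 and rack_hole1 below 0.008 m and z of jar3 in the frame of rack_hole1 below -0.017 m) or (horizontal distance between jar3 and rack_hole2 below 0.008 m and z of jar3 in the frame of rack_hole2 below -0.017 m) or (horizontal distance between jar3 and rack_hole3 below 0.008 m and z of jar3 in the frame of rack_hole3 below -0.017 m)) and ((horizontal distance between jar4 and rack_hole0 below 0.008 m and z of jar4 in the frame of rack_hole0 below -0.017 m) or (horizontal distance between jar4 and rack_hole1 below 0.008 m and z of jar4 in the frame of rack_hole1 below -0.017 m) or (horizontal distance between jar4 and rack_hole2 below 0.008 m and z of jar4 in the frame of rack_hole2 below -0.017 m) or (horizontal distance between jar4 and rack_hole3 below 0.008 m and z of jar4 in the frame of rack_hole3 below -0.017 m))); the robot touches nothing.
It fails at once if one of the other things on the bench is moved more than 30 mm (distance of any of model, dropper, pot, glue, sandblock, screwdriver, brush from where it was at the start of the episode above 0.03 m).
Of jar1, jar2, jar3, jar4 only 2 to 4 are there at a start; the rules pass over those that are not, and their reading is None.
At some moment in a run one of jar1, jar2, jar3, jar4 may be knocked a few centimetres aside while the robot is not near it.
Once in a run the grip may slacken for a moment while it holds something.
It also fails if it takes over 210 s, if anything falls off the work surface, if the arm or the gripper's body presses on something with over 40 N, if the wrist force passes 120 N, or if a joint passes its speed limit or range.

## Working session

There is one attempt and no reset: what is moved stays moved. The work goes in short steps, Python scripts to look and compute and a shell command to move; the robot and the scene stay as the last step left them, time stands still between calls to the robot, and variables do not carry over. Pictures are saved under pics/ and viewed, at most 14 in all, crops included, and the job is handed in when it is done.

```bash
ls; mkdir -p pics; cat > h.py <<'E'
import numpy as np, cv2, sys
from workcell import manip
from scipy.spatial.transform import Rotation as Ro
def K(d):
    f=240/np.tan(np.radians(d['fovy'])/2); return np.array([[f,0,d['cx']],[0,f,d['cy']],[0,0,1.]])
def grab(n):
    s=manip.get_state(); d=manip.get_image(n)
    if 'R' in d: R,t=np.array(d['R']),np.array(d['t'])
    else:
        T=np.eye(4);T[:3,:3]=Ro.from_quat(s['eef_rot']).as_matrix();T[:3,3]=s['eef_pos']
        M=np.linalg.inv(T@np.array(d['T_tool_cam']));R,t=M[:3,:3],M[:3,3]
    d['R'],d['t']=R,t
    return d
def save(d,n): cv2.imwrite(f'pics/{n}.png',cv2.cvtColor(d['image'],cv2.COLOR_RGB2BGR)); np.savez(f'pics/{n}.npz',**d)
def load(n): return dict(np.load(f'pics/{n}.npz'))
def ray(d,px):
    p=cv2.undistortPoints(np.array(px,float).reshape(-1,1,2),K(d),np.array(d['dist'],float)).reshape(-1,2)
    v=np.c_[p,np.ones(len(p))]@d['R']; return -d['R'].T@d['t'],v
def onz(d,px,z):
    c,v=ray(d,px); return c+v*((z-c[2])/v[:,2])[:,None]
def proj(d,X):
    return cv2.projectPoints(np.array(X,float).reshape(-1,1,3),cv2.Rodrigues(d['R'])[0],np.array(d['t'],float),K(d),np.array(d['dist'],float))[0].reshape(-1,2)
def tri(obs):
    A=np.zeros((3,3));b=np.zeros(3)
    for d,p in obs:
        c,v=ray(d,[p]);v=v[0]/np.linalg.norm(v[0]);P=np.eye(3)-np.outer(v,v);A+=P;b+=P@c
    return np.linalg.solve(A,b)
def st():
    s=manip.get_state();R=Ro.from_quat(s['eef_rot']).as_matrix();return s,R
def go(target,yaw=None,tilt=None):
    """tool-frame displacement to world target; yaw = world angle of tool y axis (mod pi), pointing down"""
    s,R=st(); p=np.array(s['eef_pos'])
    print('pos',p.round(4),'tool d',(R.T@(np.array(target)-p)).round(4))
    y=np.arctan2(R[1,1],R[0,1]); print('yaw of y',round(y,3),'z',R[:,2].round(3),'W',s['grip_width'],'q6',round(s['qpos'][5],2))
    if yaw is not None:
        e=(yaw-y+np.pi/2)%np.pi-np.pi/2; print('rz (tool z down):',round(-e,3))
E
python3 - <<'E'
from h import *
for n in('scene','top','wrist'):
    d=grab(n);save(d,n+'0');print(n,d['fovy'],d['dist'],(-d['R'].T@d['t']).round(3),d['R'][2].round(2))
print(manip.get_state())
E
```

```text
drive.py
pics
workcell.py
scene 46.69973995573194 [-0.00894882  0.          0.          0.          0.        ] [1.493 0.347 0.843] [-0.71 -0.3  -0.64]
top 53.78337049908437 [-0.03496379  0.          0.          0.          0.        ] [ 0.512 -0.013  1.137] [ 0.1   0.01 -1.  ]
wrist 59.97442286996834 [-0.09218699  0.          0.          0.          0.        ] [ 0.112 -0.595  0.373] [ 0.29  0.09 -0.95]
{'time': 0.15, 'qpos': array([-9.23301108e-01,  4.06911762e-02,  8.40580630e-02, -3.42845570e-04,
       -1.61552947e+00, -3.33664695e-01]), 'qvel': array([ 0.00146216, -0.00079468,  0.00256228,  0.00022187, -0.00030368,
       -0.00194299]), 'tau': array([-3.05758796e-03, -3.68620312e+01,  3.47689962e+01,  6.93628281e+00,
       -4.42221834e-03, -2.21731327e-06]), 'eef_pos': array([ 0.18518205, -0.57043651,  0.23050702]), 'eef_rot': array([-1.56279533e-01,  9.87712616e-01,  6.83243156e-04, -1.70787738e-04]), 'wrist_force': array([-0.56414116,  0.02914509, -0.50686191]), 'torque': array([-0.01339115,  0.0548815 ,  0.03686978]), 'grip_force': 0.0, 'grip_width': 1.001052852689854}
```
View pics/top0.png

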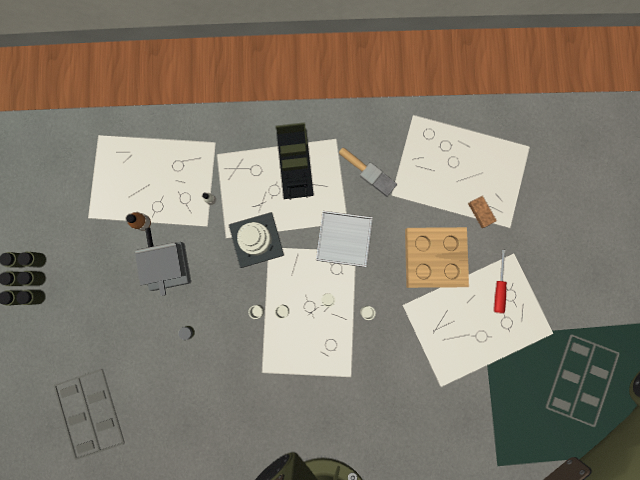

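View pics/scene0.png

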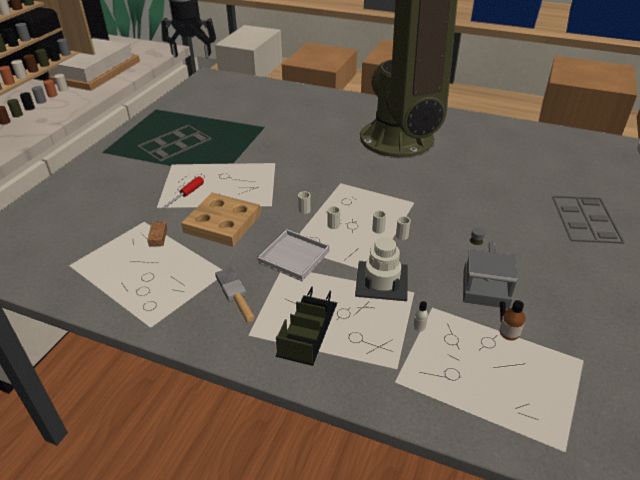

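The top view shows the switch box at (163,267) with its tongue pointing down the image (towards the robot), the tub at (255,238), the tray at (344,239) and the rack at (437,257). There are four jars, at about (256,312), (282,312), (328,299) and (368,312). The scene view also shows four jars.

```bash
python3 - <<'E'
from h import *
a=cv2.imread('pics/top0.png');c=cv2.resize(a[195:350,110:380],None,fx=2.96,fy=2.96,interpolation=cv2.INTER_CUBIC);cv2.imwrite('pics/c1.png',c)
d=load('top0')
g=lambda n,px,z:print(n,onz(d,px,z).round(3).tolist())
g('jars',[(256,312),(282,312),(328,299),(368,312)],.048)
g('tub',[(254,237)],.1);g('box',[(163,267)],.075);g('tongue tip',[(164,290)],.0725)
g('tray',[(344,239)],.018);g('rack',[(437,257)],.03)
g('bores',[(422,243),(451,243),(423,271),(452,271)],.03)
g('glue,drop,pot',[(145,222),(208,198),(188,333)],.04)
E
```

```text
jars [[0.454, 0.14, 0.048], [0.453, 0.081, 0.048], [0.479, -0.025, 0.048], [0.447, -0.115, 0.048]]
tub [[0.621, 0.135, 0.1]]
box [[0.561, 0.346, 0.075]]
tongue tip [[0.51, 0.344, 0.073]]
tray [[0.619, -0.068, 0.018]]
rack [[0.569, -0.283, 0.03]]
bores [[0.603, -0.249, 0.03], [0.601, -0.317, 0.03], [0.537, -0.249, 0.03], [0.535, -0.316, 0.03]]
glue,drop,pot [[0.67, 0.401, 0.04], [0.723, 0.251, 0.04], [0.41, 0.299, 0.04]]
```

View pics/c1.png

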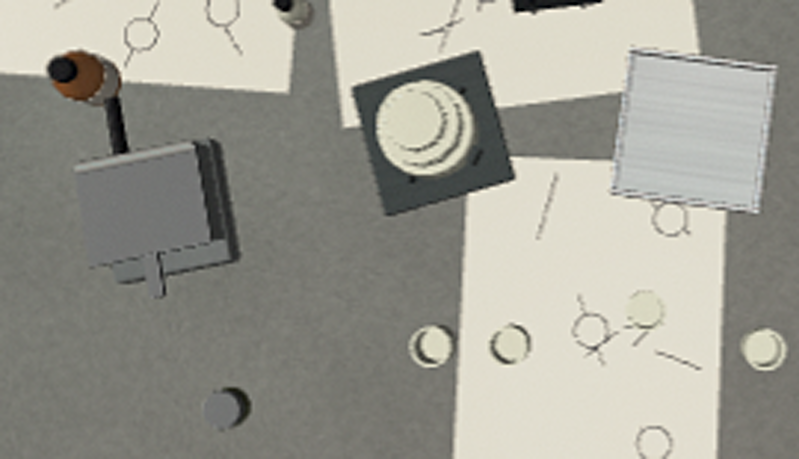

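Next I measure the key geometry more precisely, then move over the work area.

```bash
echo '[-0.046, 0.0284, -0.0078, 0, 0, 0, -0.046, 0.0284, -0.0078, 0, 0, 0, -0.046, 0.0284, -0.0078, 0, 0, 0, -0.046, 0.0284, -0.0078, 0, 0, 0, -0.046, 0.0284, -0.0078, 0, 0, 0]' > m.json && python3 drive.py m.json 
echo '[-0.046, 0.0284, -0.0078, 0, 0, 0, -0.046, 0.0284, -0.0078, 0, 0, 0, -0.046, 0.0284, -0.0078, 0, 0, 0, -0.046, 0.0284, -0.0078, 0, 0, 0, 0, 0, 0, 0, 0, 0.157]' > m.json && python3 drive.py m.json
echo '[0, 0, 0, 0, 0, 0.157, 0, 0.06, 0, 0, 0, 0, 0, 0.06, 0, 0, 0, 0, 0, 0.06, 0, 0, 0, 0, 0, 0.06, 0, 0, 0, 0]' > m.json && python3 drive.py m.json
echo '[0.01, 0.06, 0, 0, 0, 0, 0.01, 0.06, 0, 0, 0, 0, 0.01, 0.06, 0, 0, 0, 0, 0.01, 0.06, 0, 0, 0, 0, 0, 0, 0, 0, 0, 0]' > m.json && python3 drive.py m.json
python3 - <<'E'
from h import *
go([.45,.33,.3],1.571)
d=grab('wrist');save(d,'w1')
E
```

```text
time: 0.78
eef_pos: [0.361, -0.363, 0.2704]
eef_rot: [-0.156, 0.988, 0.0, 0.0]
wrist_force: [0.0, -0.1, -1.0]
grip_width: 1.0
grip_force: 0.0
time: 1.4
eef_pos: [0.5019, -0.197, 0.3007]
eef_rot: [-0.079, 0.997, 0.0, -0.001]
wrist_force: [-0.5, -1.6, 0.3]
grip_width: 0.998
grip_force: 0.0
time: 2.02
eef_pos: [0.4997, 0.042, 0.3014]
eef_rot: [0.0, 1.0, 0.0, 0.0]
wrist_force: [1.3, -0.3, 0.9]
grip_width: 0.999
grip_force: 0.0
time: 2.65
eef_pos: [0.4588, 0.2835, 0.2997]
eef_rot: [-0.002, 1.0, -0.001, -0.001]
wrist_force: [0.3, -0.7, -0.6]
grip_width: 1.0
grip_force: 0.0
pos [0.4588 0.2835 0.2997] tool d [ 0.0086  0.0465 -0.0004]
yaw of y 1.575 z [-0.003 -0.002 -1.   ] W 1.000026548135861 q6 -2.49
rz (tool z down): 0.004
```

View pics/w1.png

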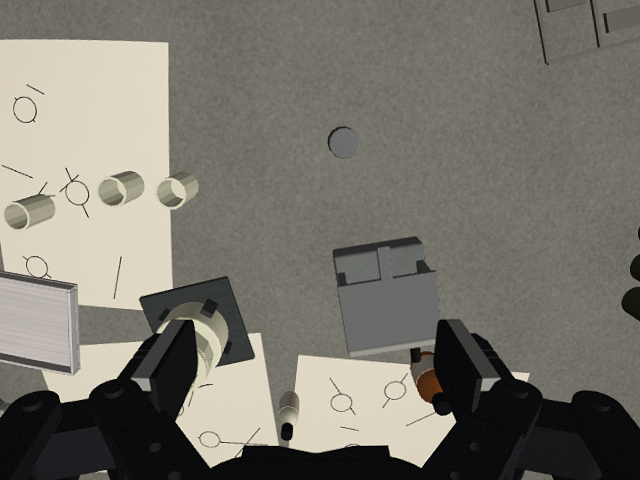

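The wrist view shows the flap's front corners at about (337,289) and (436,271), its back left corner at (348,355), and the tongue running from (388,280) to (384,246).

```bash
python3 - <<'E'
from h import *
d=load('w1');t=load('top0')
P=onz(d,[(337,289),(436,271),(348,355),(384,246)],.075);print(P.round(4))
Q=onz(t,np.array([(77,167),(195,143),(213,243),(92,266),(160,296)])/2.96+[110,195],.075);print(Q.round(4))
print('yaw w',np.arctan2(*(P[0]-P[1])[[0,1]]*[-1,-1]) ,)
for A in (P[0]-P[1],Q[2]-Q[3],Q[1]-Q[0]): print('ydir angle',np.degrees(np.arctan2(A[1],A[0])),np.linalg.norm(A))
print(manip.get_state()['qpos'].round(3))
a=cv2.imread('pics/w1.png')[225:375,310:460];cv2.imwrite('pics/c2.png',cv2.resize(a,None,fx=4,fy=4,interpolation=cv2.INTER_CUBIC))
E
```

```text
[[0.5411 0.3034 0.075 ]
 [0.5224 0.3974 0.075 ]
 [0.6141 0.3162 0.075 ]
 [0.4977 0.3462 0.075 ]]
[[0.5985 0.4079 0.075 ]
 [0.6144 0.3162 0.075 ]
 [0.5376 0.3024 0.075 ]
 [0.5225 0.3957 0.075 ]
 [0.4984 0.3431 0.075 ]]
yaw w -0.1968530369464305
ydir angle -78.72115179863667 0.09582240820402196
ydir angle -80.79903579854721 0.09452608589337379
ydir angle -80.15158519028891 0.09302275980869454
[ 0.923 -0.101  0.073 -0.    -1.747 -2.491]
```

View pics/c2.png

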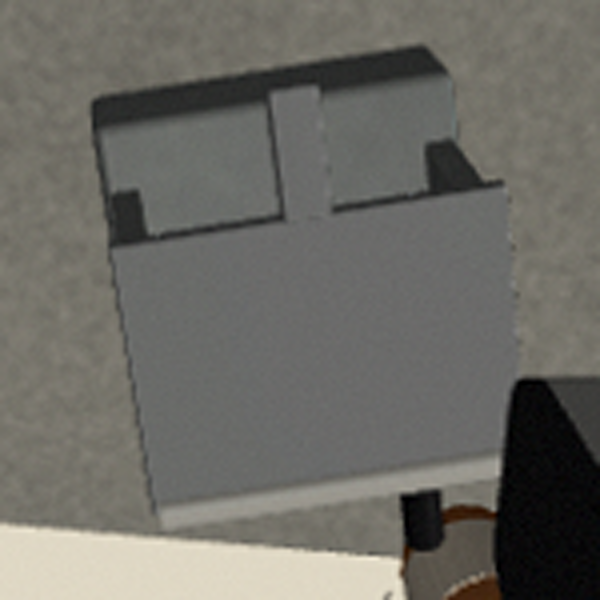

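```bash
python3 - <<'E'
from h import *
go([.5095,.346,.14],1.749)
E
```

```text
pos [0.4595 0.2818 0.3004] tool d [-0.0504  0.0643  0.1603]
yaw of y 1.574 z [-0.002 -0.001 -1.   ] W 1.000736109712984 q6 -2.49
rz (tool z down): -0.175
```

```bash
echo '[-0.025, 0.032, 0, 0, 0, 0, -0.0254, 0.0323, 0, 0, 0, 0, 0, 0, 0.053, 0, 0, -0.0875, 0, 0, 0.053, 0, 0, -0.0875, 0, 0, 0.054, 0, 0, 0]' > m.json && python3 drive.py m.json .4 30
echo '[0, 0, 0, 0, 0, 0, 0, 0, 0, 0, 0, 0]' > m.json && python3 drive.py m.json
python3 - <<'E'
from h import *
go([.5095,.346,.056],1.749)
d=grab('wrist');save(d,'w2')
P=onz(d,[(0,0)],.0725)
cv2.imwrite('pics/w2c.png',cv2.cvtColor(d['image'],cv2.COLOR_RGB2BGR))
E
```

```text
time: 3.32
eef_pos: [0.5112, 0.3432, 0.1401]
eef_rot: [-0.087, 0.996, 0.0, 0.0]
wrist_force: [0.1, -0.2, -0.4]
grip_width: 0.395
grip_force: 0.0
time: 3.58
eef_pos: [0.512, 0.3444, 0.1448]
eef_rot: [-0.087, 0.996, 0.001, 0.002]
wrist_force: [1.0, 0.1, 1.4]
grip_width: 0.399
grip_force: 0.0
pos [0.512  0.3444 0.1448] tool d [0.0025 0.002  0.0888]
yaw of y 1.745 z [ 0.003  0.002 -1.   ] W 0.39939340359209696 q6 -2.31
rz (tool z down): -0.004
```

View pics/w2.png

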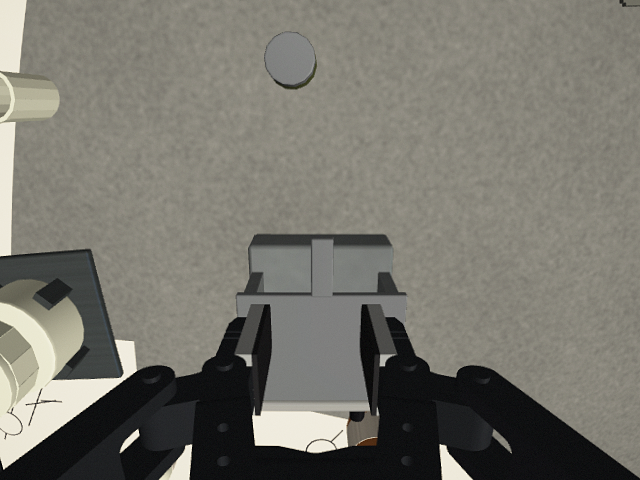

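The view is well aligned: the tongue spans x=312 to 332 and sits centred between the fingers, and the flap's front edge is level at y=294. I'll descend, pinch and lift along the arc.

```bash
python3 - <<'E'
from h import *
print(onz(load('w2'),[(238,294),(405,294),(322,239)],.075).round(4))
E
echo '[0.0025, 0.001, 0.03, 0, 0, 0, 0, 0, 0.03, 0, 0, 0, 0, 0, 0.029, 0, 0, 0, 0, 0, 0, 0, 0, 0]' > m.json && python3 drive.py m.json 
echo '[0, 0, 0, 0, 0, 0, 0, 0, 0, 0, 0, 0, 0, 0, 0, 0, 0, 0, 0, 0, 0, 0, 0, 0]' > m.json && python3 drive.py m.json 0 25
```

```text
[[0.538  0.3043 0.075 ]
 [0.5219 0.3963 0.075 ]
 [0.4983 0.3448 0.075 ]]
time: 4.12
eef_pos: [0.508, 0.345, 0.0529]
eef_rot: [-0.087, 0.996, -0.0, -0.0]
wrist_force: [0.5, -0.7, 1.5]
grip_width: 0.404
grip_force: 0.0
time: 4.62
eef_pos: [0.5091, 0.3471, 0.0549]
eef_rot: [-0.088, 0.996, 0.002, 0.002]
wrist_force: [1.3, 5.5, 0.5]
grip_width: 0.129
grip_force: 27.1
```

```bash
echo '[-0.003, 0, -0.0242, 0, 0, 0, -0.009, 0, -0.0227, 0, 0, 0, -0.0143, 0, -0.0198, 0, 0, 0, -0.0188, 0, -0.0157, 0, 0, 0, 0, 0, 0, 0, 0, 0]' > m.json && python3 drive.py m.json
echo '[-0.022, 0, -0.0105, 0, 0, 0, -0.024, 0, -0.0048, 0, 0, 0, -0.0244, 0, 0.0013, 0, 0, 0, -0.012, 0, 0.002, 0, 0, 0, 0, 0, 0, 0, 0, 0]' > m.json && python3 drive.py m.json
python3 - <<'E'
from h import *
d=grab('scene');save(d,'s1')
go([0.606,.363,.1705-.019],1.749)
cv2.imwrite('pics/s1c.png',cv2.resize(cv2.imread('pics/s1.png')[120:340,400:600],None,fx=2.5,fy=2.5))
E
```

```text
time: 5.25
eef_pos: [0.5531, 0.3547, 0.1368]
eef_rot: [-0.087, 0.996, 0.002, 0.001]
wrist_force: [-1.5, 5.9, 2.1]
grip_width: 0.134
grip_force: 28.0
time: 5.88
eef_pos: [0.6339, 0.3689, 0.1478]
eef_rot: [-0.088, 0.996, 0.001, 0.0]
wrist_force: [-1.3, 5.3, 0.5]
grip_width: 0.129
grip_force: 29.8
pos [0.6337 0.3689 0.1479] tool d [ 0.0283 -0.0009 -0.0037]
yaw of y 1.746 z [ 0.001  0.003 -1.   ] W 0.1318955327982695 q6 -2.19
rz (tool z down): -0.003
```

View pics/s1c.png

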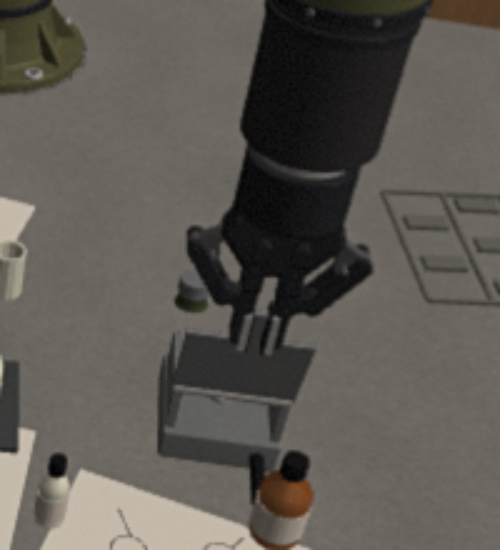

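The scene crop shows the flap standing up past vertical, with the fingers on the tongue at about (265,330). From the arm pose I calculate about 1.86 rad. Now I release and go for the toggle.

```bash
echo '[0, 0, 0, 0, 0, 0, 0, 0, 0, 0, 0, 0, 0, 0, -0.03, 0, 0, 0, 0, 0, -0.04, 0, 0, 0, 0, 0, 0, 0, 0, 0]' > m.json && python3 drive.py m.json .4 25
python3 - <<'E'
from h import *
go([.5666-.984*.050,.356-.178*.050,.054],1.749)
E
```

```text
time: 6.55
eef_pos: [0.6349, 0.3671, 0.2225]
eef_rot: [-0.087, 0.996, 0.002, 0.003]
wrist_force: [0.6, 0.4, 0.1]
grip_width: 0.4
grip_force: 0.0
pos [0.6349 0.3671 0.2225] tool d [0.1204 0.0002 0.1677]
yaw of y 1.745 z [ 0.007  0.004 -1.   ] W 0.3995537641105721 q6 -2.19
rz (tool z down): -0.004
```

```bash
echo '[0.06, 0, 0, 0, 0, 0, 0.06, 0, 0, 0, 0, 0, 0, 0, 0.056, 0, 0, 0, 0, 0, 0.056, 0, 0, 0, 0, 0, 0.03, 0, 0, 0]' > m.json && python3 drive.py m.json 0
echo '[0, 0, 0.02, 0, 0, 0, 0, 0, 0, 0, 0, 0, 0, 0, 0, 0, 0, 0]' > m.json && python3 drive.py m.json
python3 - <<'E'
from h import *
go([.5666-.984*.050,.356-.178*.050,.054],1.749)
d=grab('wrist');save(d,'w3')
E
```

```text
time: 7.18
eef_pos: [0.5138, 0.3448, 0.0711]
eef_rot: [-0.087, 0.996, -0.001, -0.002]
wrist_force: [0.2, 0.2, -0.2]
grip_width: 0.001
grip_force: 0.0
time: 7.55
eef_pos: [0.5162, 0.3469, 0.0568]
eef_rot: [-0.087, 0.996, 0.001, 0.001]
wrist_force: [0.8, 0.4, 0.0]
grip_width: -0.001
grip_force: 0.0
pos [0.5162 0.3469 0.0568] tool d [-0.0012 -0.      0.0028]
yaw of y 1.746 z [ 0.002  0.002 -1.   ] W -0.0006360417509061969 q6 -2.31
rz (tool z down): -0.003
```

View pics/w3.png

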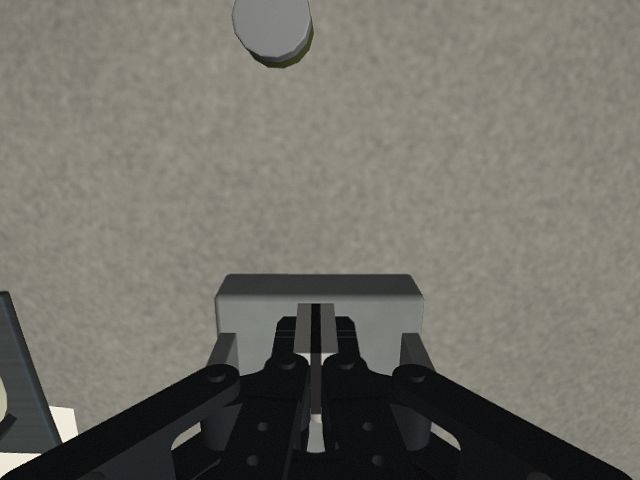

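The closed fingers sit centred between the side walls, with the toggle ball visible behind them at about (316,420). Pushing now.

```bash
echo '[-0.01, 0, 0.002, 0, 0, 0, -0.01, 0, 0, 0, 0, 0, -0.01, 0, 0, 0, 0, 0, -0.008, 0, 0, 0, 0, 0, 0, 0, 0, 0, 0, 0]' > m.json && python3 drive.py m.json
echo '[-0.005, 0, 0, 0, 0, 0, -0.003, 0, 0, 0, 0, 0, 0, 0, 0, 0, 0, 0]' > m.json && python3 drive.py m.json
```

```text
time: 8.22
eef_pos: [0.5535, 0.3529, 0.0526]
eef_rot: [-0.087, 0.996, -0.0, 0.0]
wrist_force: [-0.1, -0.2, 0.9]
grip_width: -0.003
grip_force: 0.0
time: 8.6
eef_pos: [0.5606, 0.3543, 0.0527]
eef_rot: [-0.087, 0.996, -0.0, -0.0]
wrist_force: [-1.5, -0.3, -1.1]
grip_width: -0.003
grip_force: 0.6
```

```bash
echo '[-0.003, 0, 0, 0, 0, 0, -0.002, 0, 0, 0, 0, 0, 0, 0, 0, 0, 0, 0]' > m.json && python3 drive.py m.json
echo '[-0.003, 0, 0, 0, 0, 0, 0, 0, 0, 0, 0, 0]' > m.json && python3 drive.py m.json
echo '[-0.003, 0, 0, 0, 0, 0, 0, 0, 0, 0, 0, 0]' > m.json && python3 drive.py m.json
```

```text
time: 8.98
eef_pos: [0.5631, 0.3548, 0.0526]
eef_rot: [-0.088, 0.996, -0.001, -0.003]
wrist_force: [-12.9, -2.3, 4.8]
grip_width: 0.003
grip_force: 7.0
time: 9.22
eef_pos: [0.5637, 0.3549, 0.0525]
eef_rot: [-0.088, 0.996, -0.002, -0.005]
wrist_force: [-25.0, -4.7, 10.0]
grip_width: -0.002
grip_force: 13.0
time: 9.48
eef_pos: [0.5642, 0.3549, 0.0523]
eef_rot: [-0.088, 0.996, -0.003, -0.008]
wrist_force: [-36.2, -6.9, 16.7]
grip_width: -0.003
grip_force: 19.3
```

The toggle is against its hard stop. I'll back out, look, and re-approach the tongue.

```bash
echo '[0.03, 0, 0, 0, 0, 0, 0.03, 0, 0, 0, 0, 0, 0, 0, -0.056, 0, 0, 0, 0, 0, -0.056, 0, 0, 0, 0, 0, -0.056, 0, 0, 0]' > m.json && python3 drive.py m.json 
echo '[0, 0, 0, 0, 0, 0, 0, 0, 0, 0, 0, 0]' > m.json && python3 drive.py m.json .4
python3 - <<'E'
from h import *
go([.6337,.3689,.2225],1.749)
d=grab('wrist');save(d,'w4')
E
```

```text
time: 10.1
eef_pos: [0.5127, 0.3458, 0.2237]
eef_rot: [-0.087, 0.996, 0.001, 0.001]
wrist_force: [0.4, 2.1, -0.2]
grip_width: 0.003
grip_force: 0.0
time: 10.35
eef_pos: [0.5126, 0.3461, 0.2211]
eef_rot: [-0.087, 0.996, 0.001, 0.0]
wrist_force: [-0.7, -0.0, -0.4]
grip_width: 0.394
grip_force: 0.0
pos [0.5126 0.3461 0.2211] tool d [-0.1232  0.0014 -0.0013]
yaw of y 1.746 z [ 0.001  0.001 -1.   ] W 0.3936560256584086 q6 -2.31
rz (tool z down): -0.003
```

View pics/w4.png

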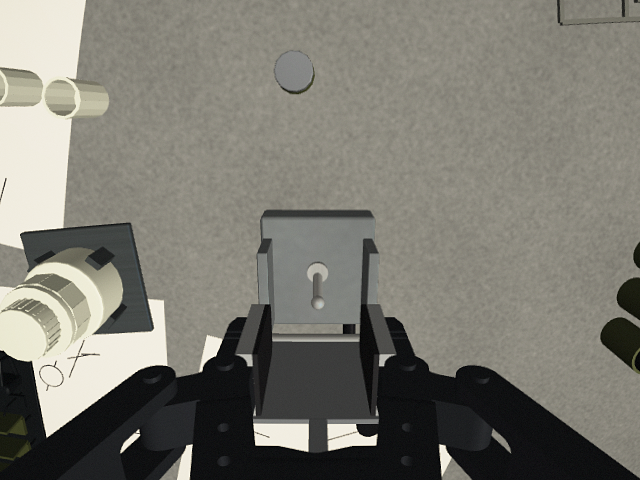

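The toggle now leans towards the box's +x, with its pivot at (317,270) and tip at (318,302), so it is on. The flap is still back. I'll re-pinch the tongue and close the guard.

```bash
echo '[-0.0616, 0, 0, 0, 0, 0, -0.0616, 0.001, 0, 0, 0, 0, 0, 0, 0.037, 0, 0, 0, 0, 0, 0.037, 0, 0, 0, 0, 0, 0, 0, 0, 0]' > m.json && python3 drive.py m.json .4 25
echo '[0, 0, 0, 0, 0, 0, 0, 0, 0, 0, 0, 0, 0, 0, 0, 0, 0, 0]' > m.json && python3 drive.py m.json 0 25
python3 - <<'E'
from h import *
go([.6337,.3689,.1479],1.749)
E
```

```text
time: 11.02
eef_pos: [0.6339, 0.3675, 0.144]
eef_rot: [-0.087, 0.996, -0.001, -0.001]
wrist_force: [0.2, 0.5, 1.0]
grip_width: 0.398
grip_force: 0.2
time: 11.4
eef_pos: [0.633, 0.3688, 0.146]
eef_rot: [-0.088, 0.996, 0.0, -0.001]
wrist_force: [-0.3, 3.3, -3.8]
grip_width: 0.137
grip_force: 26.8
pos [0.633  0.3688 0.146 ] tool d [-0.0007 -0.0001 -0.0019]
yaw of y 1.746 z [-0.001  0.    -1.   ] W 0.13700736506548694 q6 -2.19
rz (tool z down): -0.003
```

```bash
echo '[0.012, 0, -0.002, 0, 0, 0, 0.0244, 0, -0.0013, 0, 0, 0, 0.024, 0, 0.0048, 0, 0, 0, 0.022, 0, 0.0105, 0, 0, 0, 0, 0, 0, 0, 0, 0]' > m.json && python3 drive.py m.json
echo '[0.0188, 0, 0.0157, 0, 0, 0, 0.0143, 0, 0.0198, 0, 0, 0, 0.009, 0, 0.0227, 0, 0, 0, 0.003, 0, 0.0242, 0, 0, 0, 0, 0, 0.002, 0, 0, 0]' > m.json && python3 drive.py m.json
echo '[0, 0, 0, 0, 0, 0, 0, 0, 0, 0, 0, 0]' > m.json && python3 drive.py m.json
```

```text
time: 12.02
eef_pos: [0.5514, 0.3545, 0.1353]
eef_rot: [-0.088, 0.996, 0.001, 0.0]
wrist_force: [-2.8, 4.6, 0.9]
grip_width: 0.135
grip_force: 25.3
time: 12.65
eef_pos: [0.509, 0.3472, 0.0534]
eef_rot: [-0.088, 0.996, 0.001, 0.001]
wrist_force: [-6.5, 2.2, 11.1]
grip_width: 0.132
grip_force: 26.1
time: 12.9
eef_pos: [0.509, 0.3472, 0.0534]
eef_rot: [-0.088, 0.996, 0.001, 0.001]
wrist_force: [-4.9, 3.3, 8.3]
grip_width: 0.132
grip_force: 25.9
```

```bash
echo '[0, 0, 0, 0, 0, 0, 0, 0, 0, 0, 0, 0, 0, 0, -0.06, 0, 0, 0, 0, 0, -0.06, 0, 0, 0, 0, 0, -0.06, 0, 0, 0]' > m.json && python3 drive.py m.json .5
python3 - <<'E'
from h import *
t=load('top0')
px=np.array([(353,88),(481,51),(513,181),(388,215)])/2.96+[110,195]
F=onz(t,px,.008);print(F.mean(0),np.linalg.norm(F[0]-F[2]),np.linalg.norm(F[1]-F[3]))
print('crown',onz(t,np.array([(413,118)])/2.96+[110,195],.108))
go([.56,.14,.25],1.571)
d=grab('top');save(d,'top1')
c=cv2.imread('pics/top1.png')[195:350,110:380];cv2.imwrite('pics/c3.png',cv2.resize(c,None,fx=2.96,fy=2.96))
E
```

```text
time: 13.52
eef_pos: [0.5081, 0.3454, 0.2322]
eef_rot: [-0.087, 0.996, -0.001, -0.0]
wrist_force: [1.2, 0.8, -0.1]
grip_width: 0.5
grip_force: 0.0
[0.62310947 0.1417141  0.008     ] 0.1515615616620637 0.15277221208118044
crown [[0.62519435 0.14313488 0.108     ]]
pos [0.5081 0.3454 0.2322] tool d [-0.0155 -0.2113 -0.0176]
yaw of y 1.745 z [-0.    -0.001 -1.   ] W 0.4998876915540008 q6 -2.32
rz (tool z down): 0.174
```

View pics/c3.png

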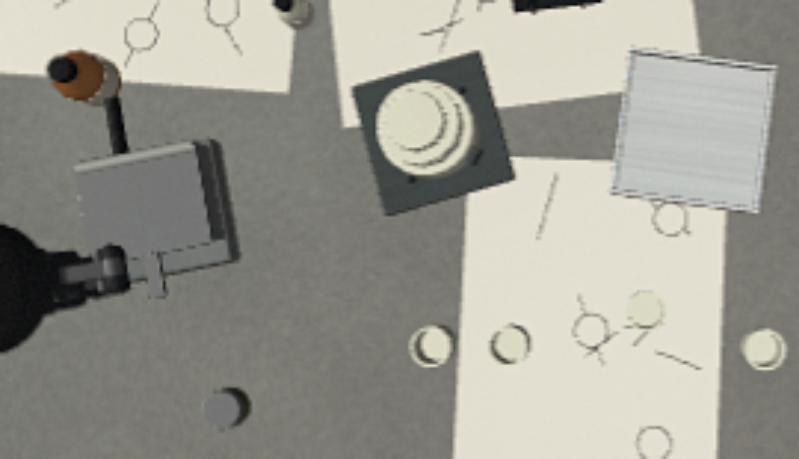

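The top crop shows the flap level again, with the tongue tip at the same place (158,296) as at the start, so the guard is closed. Next is the tub.

```bash
echo '[-0.015, -0.053, -0.005, 0, 0, 0, 0, -0.053, -0.005, 0, 0, 0, 0, -0.053, -0.005, 0, 0, 0, 0, -0.053, 0, 0, 0, 0, 0, 0, 0, 0, 0, 0.174]' > m.json && python3 drive.py m.json 1
echo '[0, 0, 0, 0, 0, 0, 0, 0, 0, 0, 0, 0]' > m.json && python3 drive.py m.json
python3 - <<'E'
from h import *
d=grab('wrist');save(d,'w5')
g=cv2.cvtColor(d['image'],cv2.COLOR_RGB2HSV)
print(proj(d,[[.624,.142,.108]]))
go([.624,.142,.25],1.2)
E
```

```text
time: 14.2
eef_pos: [0.5602, 0.1363, 0.2456]
eef_rot: [0.003, 1.0, -0.0, 0.0]
wrist_force: [-0.3, 1.7, -0.2]
grip_width: 1.0
grip_force: 0.0
time: 14.45
eef_pos: [0.5596, 0.1402, 0.2451]
eef_rot: [-0.002, 1.0, -0.0, -0.0]
wrist_force: [0.1, -0.2, 0.0]
grip_width: 1.003
grip_force: 0.0
[[318.62288919 313.41138583]]
pos [0.5596 0.1404 0.2452] tool d [-0.0644  0.0013 -0.0049]
yaw of y 1.575 z [-0.001 -0.    -1.   ] W 1.0020926296614894 q6 -2.16
rz (tool z down): 0.375
```

View pics/w5.png

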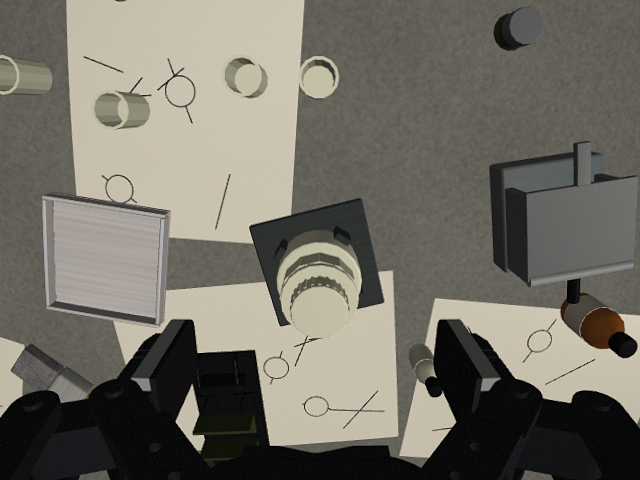

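The wrist view shows the crown centred at about (319,311), within 2 mm of the prediction. I'll approach and grasp it.

```bash
echo '[-0.032, 0.001, 0, 0, 0, 0, -0.0314, 0.001, 0, 0, 0, 0, 0, 0, 0.05, 0, 0, 0, 0, 0, 0.05, 0, 0, 0, 0, 0, 0.04, 0, 0, 0]' > m.json && python3 drive.py m.json .85
echo '[0, 0, 0.013, 0, 0, 0, 0, 0, 0, 0, 0, 0]' > m.json && python3 drive.py m.json
echo '[0, 0, 0, 0, 0, 0, 0, 0, 0, 0, 0, 0, 0, 0, 0, 0, 0, 0, 0, 0, 0, 0, 0, 0]' > m.json && python3 drive.py m.json 0 60
```

```text
time: 15.12
eef_pos: [0.6223, 0.1425, 0.1027]
eef_rot: [-0.002, 1.0, -0.0, -0.001]
wrist_force: [-0.2, -0.1, 0.3]
grip_width: 0.848
grip_force: 0.0
time: 15.38
eef_pos: [0.6231, 0.1423, 0.0927]
eef_rot: [-0.001, 1.0, -0.0, -0.0]
wrist_force: [0.6, -0.5, 1.0]
grip_width: 0.848
grip_force: 0.0
time: 15.88
eef_pos: [0.6241, 0.1425, 0.0953]
eef_rot: [-0.001, 1.0, 0.001, 0.002]
wrist_force: [-0.8, 1.9, 5.5]
grip_width: 0.485
grip_force: 59.8
```

```bash
echo '[0, 0, 0.003, 0, 0, 0, 0, 0, 0, 0, 0, 0]' > m.json && python3 drive.py m.json
echo '[0, 0, 0.003, 0, 0, 0, 0, 0, 0, 0, 0, 0]' > m.json && python3 drive.py m.json
echo '[0, 0, 0.003, 0, 0, 0, 0, 0, 0, 0, 0, 0]' > m.json && python3 drive.py m.json
```

```text
time: 16.12
eef_pos: [0.6243, 0.1426, 0.0932]
eef_rot: [-0.001, 1.0, 0.001, 0.002]
wrist_force: [-3.5, 2.1, 10.3]
grip_width: 0.486
grip_force: 60.1
time: 16.38
eef_pos: [0.6244, 0.1426, 0.0913]
eef_rot: [-0.001, 1.0, 0.001, 0.003]
wrist_force: [-5.5, 0.5, 14.1]
grip_width: 0.487
grip_force: 60.5
time: 16.62
eef_pos: [0.6245, 0.1425, 0.0899]
eef_rot: [-0.001, 1.0, 0.001, 0.003]
wrist_force: [-8.1, 0.4, 18.5]
grip_width: 0.483
grip_force: 61.3
```

```bash
echo '[0, 0, 0.003, 0, 0, 0, 0, 0, 0, 0, 0, 0]' > m.json && python3 drive.py m.json
```

```text
time: 16.88
eef_pos: [0.6245, 0.1425, 0.0898]
eef_rot: [-0.001, 1.0, 0.001, 0.004]
wrist_force: [-16.2, 1.3, 30.5]
grip_width: 0.486
grip_force: 62.4
```

```bash
echo '[0, 0, -0.002, 0, 0, 0, 0, 0, 0, 0, 0, -0.12, 0, 0, 0, 0, 0, -0.12, 0, 0, 0, 0, 0, -0.12, 0, 0, 0, 0, 0, -0.12]' > m.json && python3 drive.py m.json - 80
python3 -c "
from h import *
go([.623,.1425,.09],1.571)"
```

```text
time: 17.5
eef_pos: [0.6261, 0.1435, 0.0899]
eef_rot: [-0.241, 0.971, 0.001, 0.006]
wrist_force: [-4.0, 3.3, 19.3]
grip_width: 0.476
grip_force: 78.3
pos [0.6261 0.1435 0.0899] tool d [ 0.0032  0.0005 -0.0001]
yaw of y 2.057 z [ 0.011  0.004 -1.   ] W 0.4762463556887683 q6 -1.62
rz (tool z down): 0.486
```

```bash
echo '[0, 0, 0, 0, 0, -0.12, 0, 0, 0, 0, 0, -0.12, 0, 0, 0, 0, 0, -0.12, 0, 0, 0, 0, 0, -0.12, 0, 0, 0, 0, 0, -0.05]' > m.json && python3 drive.py m.json
python3 -c "
from h import *
go([.623,.1425,.09],1.571);s=st()[0];print(s['wrist_force'],s['torque'])"
```

```text
time: 18.12
eef_pos: [0.6256, 0.1439, 0.0899]
eef_rot: [-0.486, 0.874, -0.001, 0.005]
wrist_force: [-5.9, 4.2, 20.9]
grip_width: 0.481
grip_force: 78.5
pos [0.6256 0.1439 0.0899] tool d [ 0.0026  0.0015 -0.0001]
yaw of y 2.586 z [ 0.01   0.004 -1.   ] W 0.48075837408274 q6 -1.09
rz (tool z down): 1.015
[-5.91384009  4.15126483 20.85356506] [ 1.73230657  2.31889269 -0.18814263]
```

```bash
echo '[0, 0, -0.008, 0, 0, 0, 0, 0, -0.005, 0, 0, 0, 0, 0, 0, 0, 0, 0]' > m.json && python3 drive.py m.json
echo '[0, 0, -0.02, 0, 0, 0, 0, 0, -0.03, 0, 0, 0, 0, 0, -0.04, 0, 0, 0, 0, 0, -0.02, 0, 0, 0, 0, 0, 0, 0, 0, 0]' > m.json && python3 drive.py m.json
python3 -c "
from h import *
go([.619,-.068,.16],1.571)
d=grab('scene');save(d,'s2')
cv2.imwrite('pics/s2c.png',cv2.resize(cv2.imread('pics/s2.png')[140:320,280:480],None,fx=3,fy=3))"
```

```text
time: 18.5
eef_pos: [0.6236, 0.1422, 0.0965]
eef_rot: [-0.484, 0.875, -0.0, 0.001]
wrist_force: [1.9, 0.8, 3.3]
grip_width: 0.478
grip_force: 81.0
time: 19.12
eef_pos: [0.6234, 0.1421, 0.2069]
eef_rot: [-0.484, 0.875, 0.0, 0.001]
wrist_force: [-1.2, -0.8, -0.7]
grip_width: 0.473
grip_force: 81.2
pos [0.6234 0.1421 0.2069] tool d [ 0.1805 -0.1078  0.0467]
yaw of y 2.581 z [ 0.002  0.001 -1.   ] W 0.47313306261547544 q6 -1.1
rz (tool z down): 1.01
```

View pics/s2c.png

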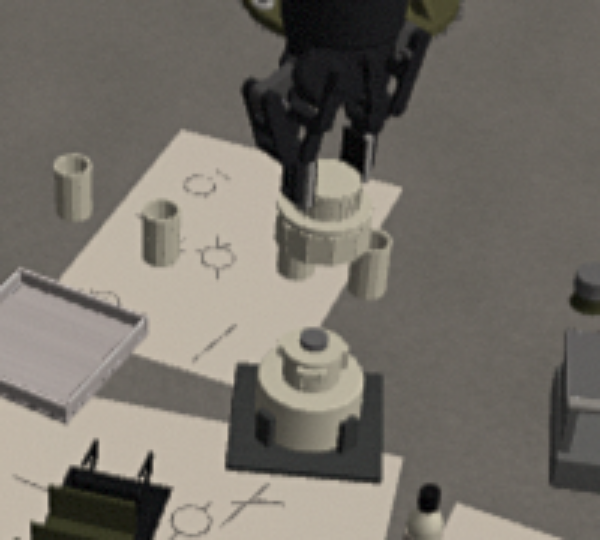

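The cap is off the neck and held upright in the gripper, seen at crop position (325,225) above the bare neck. Next I carry it to the tray.

```bash
echo '[0.045, -0.027, 0, 0, 0, 0, 0.045, -0.027, 0, 0, 0, 0, 0.045, -0.027, 0.01, 0, 0, 0, 0.0455, -0.0268, 0.01, 0, 0, 0, 0, 0, 0, 0, 0, 0]' > m.json && python3 drive.py m.json
python3 -c "
from h import *
c=onz(load('top1'),np.array([(630,50),(776,67),(758,212),(611,195)])/2.96+[110,195],.018).mean(0);print(c)
go([c[0],c[1],.04],2.58)
d=grab('wrist');save(d,'w6')"
```

```text
time: 19.8
eef_pos: [0.6167, -0.0714, 0.1817]
eef_rot: [-0.482, 0.876, 0.001, -0.003]
wrist_force: [0.5, -0.0, -1.2]
grip_width: 0.478
grip_force: 81.2
[ 0.61840253 -0.06858412  0.018     ]
pos [ 0.6167 -0.0714  0.1817] tool d [-0.0038 -0.0006  0.1417]
yaw of y 2.577 z [-0.006 -0.    -1.   ] W 0.4782774143595899 q6 -0.77
rz (tool z down): -0.003
```

View pics/w6.png

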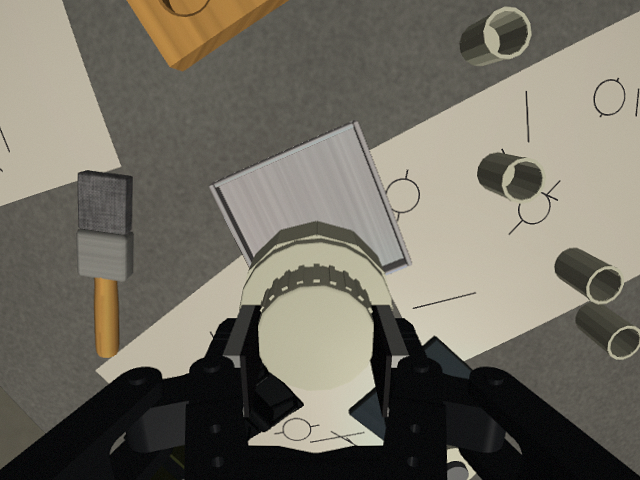

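The cap is held level above the tray, centred at (315,320). All four jars are visible, at (495,35), (510,178), (590,277) and (608,330). Lowering.

```bash
echo '[-0.002, 0, 0.05, 0, 0, 0, 0, 0, 0.05, 0, 0, 0, 0, 0, 0.03, 0, 0, 0, 0, 0, 0.008, 0, 0, 0, 0, 0, 0, 0, 0, 0]' > m.json && python3 drive.py m.json
echo '[0, 0, 0.003, 0, 0, 0, 0, 0, 0, 0, 0, 0]' > m.json && python3 drive.py m.json
```

```text
time: 20.48
eef_pos: [0.6196, -0.066, 0.0476]
eef_rot: [-0.485, 0.875, -0.0, -0.0]
wrist_force: [-0.2, 0.1, 0.2]
grip_width: 0.48
grip_force: 81.2
time: 20.72
eef_pos: [0.6201, -0.0663, 0.0456]
eef_rot: [-0.484, 0.875, -0.0, 0.001]
wrist_force: [0.3, -0.4, -0.9]
grip_width: 0.473
grip_force: 81.2
```

```bash
echo '[0, 0, 0.004, 0, 0, 0, 0, 0, 0, 0, 0, 0]' > m.json && python3 drive.py m.json
echo '[0, 0, 0.003, 0, 0, 0, 0, 0, 0, 0, 0, 0]' > m.json && python3 drive.py m.json
```

```text
time: 20.98
eef_pos: [0.6193, -0.0665, 0.0402]
eef_rot: [-0.484, 0.875, 0.0, -0.0]
wrist_force: [0.3, 0.6, -1.2]
grip_width: 0.475
grip_force: 81.2
time: 21.22
eef_pos: [0.6198, -0.0667, 0.0395]
eef_rot: [-0.484, 0.875, -0.001, 0.0]
wrist_force: [-3.9, 1.8, 7.6]
grip_width: 0.477
grip_force: 82.2
```

```bash
echo '[0, 0, 0, 0, 0, 0, 0, 0, 0, 0, 0, 0, 0, 0, 0, 0, 0, 0, 0, 0, -0.05, 0, 0, 0, 0, 0, -0.06, 0, 0, 0]' > m.json && python3 drive.py m.json .9 40
echo '[0, 0, -0.06, 0, 0, 0, 0, 0, -0.04, 0, 0, 0, 0, 0, 0, 0, 0, 0.188, 0, 0, 0, 0, 0, 0.188, 0, 0, 0, 0, 0, 0.188]' > m.json && python3 drive.py m.json 
python3 -c "
from h import *
go([.5,.3,.25],1.571)
d=grab('top');save(d,'top2')
cv2.imwrite('pics/c4.png',cv2.resize(cv2.imread('pics/top2.png')[200:350,220:490],None,fx=2.96,fy=2.96))"
```

```text
time: 21.85
eef_pos: [0.6186, -0.0667, 0.1471]
eef_rot: [-0.484, 0.875, 0.001, -0.002]
wrist_force: [1.5, 0.4, 0.2]
grip_width: 0.902
grip_force: 0.0
time: 22.48
eef_pos: [0.6196, -0.0665, 0.2473]
eef_rot: [-0.219, 0.976, 0.0, -0.0]
wrist_force: [0.6, 0.3, -0.5]
grip_width: 0.899
grip_force: 0.0
pos [ 0.6196 -0.0665  0.2473] tool d [-0.0487  0.3824 -0.0027]
yaw of y 2.013 z [-0.  0. -1.] W 0.8990312796554194 q6 -1.34
rz (tool z down): 0.442
```

View pics/c4.png

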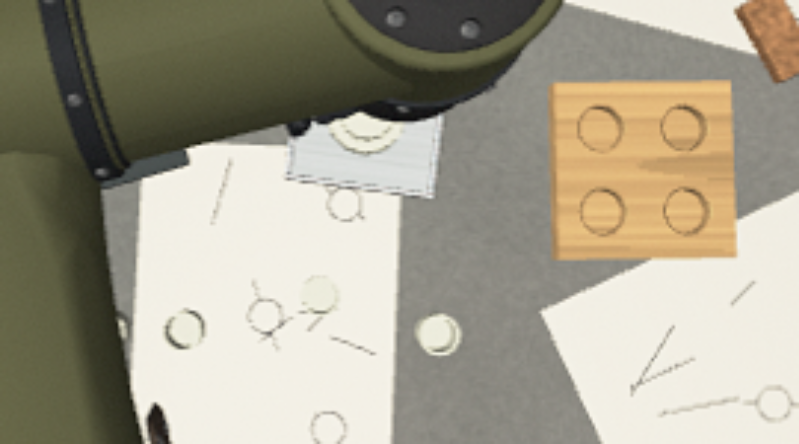

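The cap sits in the tray at crop position (365,128). The bores are at (600,129), (683,128), (602,211) and (686,211) in the crop. The arm hides the left jar, so I'll get a wrist view of all the jars.

```bash
echo '[0, 0, 0, 0, 0, 0.148, 0, 0, 0, 0, 0, 0.148, 0, 0, 0, 0, 0, 0.146, 0.06, 0.023, -0.017, 0, 0, 0, 0.06, 0.023, -0.017, 0, 0, 0]' > m.json && python3 drive.py m.json 
echo '[0.06, 0.024, -0.017, 0, 0, 0, 0, 0, 0, 0, 0, 0, 0, 0, 0, 0, 0, 0]' > m.json && python3 drive.py m.json
python3 -c "
from h import *
go([.44,0,.3],1.571)
d=grab('wrist');save(d,'w7')"
```

```text
time: 23.15
eef_pos: [0.5054, -0.0238, 0.2783]
eef_rot: [-0.004, 1.0, -0.001, -0.001]
wrist_force: [-0.0, 1.4, 1.2]
grip_width: 0.901
grip_force: 0.0
time: 23.52
eef_pos: [0.4502, -0.0016, 0.2953]
eef_rot: [-0.004, 1.0, 0.0, 0.0]
wrist_force: [0.6, 0.5, -0.1]
grip_width: 0.901
grip_force: 0.0
pos [ 0.4502 -0.0016  0.2953] tool d [ 0.0102  0.0017 -0.0047]
yaw of y 1.58 z [ 0.     0.001 -1.   ] W 0.9014980704661425 q6 -2.01
rz (tool z down): 0.009
```

View pics/w7.png

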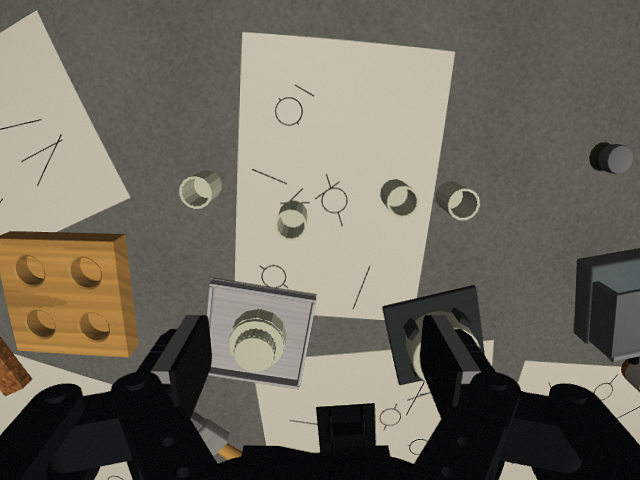

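The wrist view (my last, as I'm now at the picture allowance) shows the cap right way up near the middle of the tray at (257,340), and the jars at about (200,190), (292,220), (398,197) and (459,201). From here I work from numbers only.

```bash
cat >> h.py <<'E'
def blob(d,px,r=32,bg=None,thr=14,op=3):
    im=cv2.cvtColor(d['image'],cv2.COLOR_RGB2LAB).astype(float); u,v=map(int,np.round(px))
    u0,v0=max(u-r,0),max(v-r,0); a=im[v0:v+r,u0:u+r]
    q=a.reshape(-1,3).astype(np.float32)
    edge=np.r_[a[0],a[-1],a[:,0],a[:,-1]].astype(np.float32)
    _,lab,cen=cv2.kmeans(edge,2,None,(3,30,.5),3,cv2.KMEANS_PP_CENTERS)
    D=np.min([np.linalg.norm((a-c)*[.7,1.5,1.5],axis=2) for c in cen],axis=0)
    m=(D>thr).astype(np.uint8); m=cv2.morphologyEx(m,cv2.MORPH_OPEN,cv2.getStructuringElement(2,(op,op)))
    cs,_=cv2.findContours(m,cv2.RETR_EXTERNAL,cv2.CHAIN_APPROX_NONE)
    c=max(cs,key=cv2.contourArea); h=cv2.convexHull(c); M=cv2.moments(h)
    return np.array([M['m10']/M['m00']+u0,M['m01']/M['m00']+v0]),cv2.contourArea(h),np.array(cv2.boundingRect(h))+[u0,v0,0,0],cen.round(),h.reshape(-1,2)+[u0,v0]
def expect(d,x,y,z0=0,H=.048,r=.015):
    a=np.linspace(0,6.28,60);X=[[x+r*np.cos(t),y+r*np.sin(t),z] for t in a for z in(z0,z0+H)]
    h=cv2.convexHull(proj(d,X).astype(np.float32));M=cv2.moments(h)
    return np.array([M['m10'],M['m01']])/M['m00'],cv2.contourArea(h),cv2.boundingRect(h)
def jar(d,px,**k):
    c,A,bb,cen,h=blob(d,px,**k); p=onz(d,[c],.024)[0][:2]
    for _ in range(3):
        e,Ae,be=expect(d,*p); J=onz(d,[c],.024)-onz(d,[e],.024); p=p+J[0][:2]
    e,Ae,be=expect(d,*p)
    print('jar',p.round(4),'area',A,round(Ae),'bb',bb,be,'bg',cen[:,0]); return p
E
python3 - <<'E'
from h import *
d=load('w7')
for px in [(200,190),(292,220),(398,197),(459,201)]: jar(d,px)
t=load('top2'); print(onz(t,np.array([(186,329),(320,295),(438,334)])/2.96+[220,200],.024).round(4))
print('bores',onz(t,np.array([(600,129),(683,128),(602,211),(686,211)])/2.96+[220,200],.03).round(4))
E
```

```text
jar [ 0.4462 -0.1186] area 1084.5 1141 bb [179 174  43  35] (178, 171, 43, 39) bg [105. 100.]
jar [ 0.4814 -0.0378] area 71.5 1018 bb [277 217   8  17] (263, 204, 34, 41) bg [194.  93.]
jar [0.4582 0.088 ] area 395.0 1084 bb [391 190  26  26] (385, 184, 40, 40) bg [196. 108.]
jar [0.454  0.1258] area 182.5 1162 bb [436 190  13  22] (420, 180, 44, 40) bg [101. 196.]
[[ 0.4532  0.0806  0.024 ]
 [ 0.4771 -0.0257  0.024 ]
 [ 0.4441 -0.1175  0.024 ]]
bores [[ 0.6015 -0.2511  0.03  ]
 [ 0.6004 -0.3169  0.03  ]
 [ 0.5368 -0.2495  0.03  ]
 [ 0.5348 -0.3157  0.03  ]]
```

```bash
cat > j.py <<'E'
from h import *
def blob(d,px,r=32,thr=9,op=3,**k):
    im=cv2.GaussianBlur(cv2.cvtColor(d['image'],cv2.COLOR_RGB2LAB),(3,3),0).astype(float); u,v=map(int,np.round(px))
    u0,v0=max(u-r,0),max(v-r,0); a=im[v0:v+r,u0:u+r]
    E=np.r_[a[0],a[-1],a[:,0],a[:,-1]]; lo=E[:,0]<150; cen=[np.median(E[s],axis=0) for s in(lo,~lo) if s.sum()>12]
    D=np.min([np.linalg.norm((a-c)*[.6,2,2],axis=2) for c in cen],axis=0)
    m=(D>thr).astype(np.uint8); m=cv2.morphologyEx(m,cv2.MORPH_OPEN,cv2.getStructuringElement(2,(op,op)))
    m=cv2.morphologyEx(m,cv2.MORPH_CLOSE,np.ones((5,5)))
    cs,_=cv2.findContours(m,cv2.RETR_EXTERNAL,cv2.CHAIN_APPROX_NONE)
    c=max(cs,key=cv2.contourArea); h=cv2.convexHull(c); M=cv2.moments(h)
    return np.array([M['m10']/M['m00']+u0,M['m01']/M['m00']+v0]),cv2.contourArea(h),np.array(cv2.boundingRect(h))+[u0,v0,0,0],np.array(cen).round(),h.reshape(-1,2)+[u0,v0]
import h as H; H.blob=blob
E
python3 - <<'E'
from j import *
d=load('w7')
for px in [(200,190),(292,220),(398,197),(459,201)]:
  for thr in (7,11): jar(d,px,thr=thr)
go([.445,-.118,.1],1.571)
E
```

```text
jar [ 0.4452 -0.118 ] area 1228.0 1140 bb [178 170  44  40] (178, 170, 43, 39) bg [103.]
jar [ 0.4454 -0.118 ] area 1177.5 1140 bb [179 171  43  39] (178, 170, 43, 39) bg [103.]
jar [ 0.471  -0.0248] area 1273.5 997 bb [275 188  35  52] (276, 195, 33, 40) bg [194.]
jar [ 0.4706 -0.0246] area 1195.5 997 bb [277 188  33  52] (276, 194, 33, 41) bg [194.]
jar [0.4518 0.0808] area 1110.5 1069 bb [379 178  40  40] (379, 178, 39, 39) bg [196.]
jar [0.4514 0.0805] area 1049.0 1068 bb [379 178  39  39] (378, 177, 40, 40) bg [196.]
jar [0.4542 0.1416] area 1295.0 1194 bb [433 181  48  40] (435, 181, 45, 39) bg [101. 197.]
jar [0.4546 0.1422] area 1216.5 1195 bb [436 182  45  39] (435, 181, 46, 40) bg [101. 197.]
pos [ 0.4505 -0.0018  0.2946] tool d [ 0.0061 -0.1161  0.1946]
yaw of y 1.578 z [-0.001 -0.    -1.   ] W 0.90052839646799 q6 -2.01
rz (tool z down): 0.007
```

```bash
echo '[0.003, -0.058, 0.02, 0, 0, 0, 0.0026, -0.058, 0.02, 0, 0, 0, 0, 0, 0.055, 0, 0, 0, 0, 0, 0.055, 0, 0, 0, 0, 0, 0.055, 0, 0, 0]' > m.json && python3 drive.py m.json .9
echo '[0, 0, 0.035, 0, 0, 0, 0, 0, 0.028, 0, 0, 0, 0, 0, 0, 0, 0, 0, 0, 0, 0, 0, 0, 0]' > m.json && python3 drive.py m.json
python3 -c "
from j import *
go([.4453,-.118,.026],1.571)"
```

```text
time: 24.2
eef_pos: [0.4448, -0.119, 0.0869]
eef_rot: [-0.003, 1.0, -0.0, -0.002]
wrist_force: [1.1, -0.2, -0.1]
grip_width: 0.895
grip_force: 0.0
time: 24.7
eef_pos: [0.4458, -0.1184, 0.0279]
eef_rot: [-0.003, 1.0, -0.0, -0.0]
wrist_force: [0.2, 0.6, 1.1]
grip_width: 0.898
grip_force: 0.0
pos [ 0.4458 -0.1184  0.0279] tool d [0.0005 0.0004 0.0019]
yaw of y 1.577 z [-0.    -0.001 -1.   ] W 0.8975090499887819 q6 -1.75
rz (tool z down): 0.006
```

```bash
echo '[0, 0, 0, 0, 0, 0, 0, 0, 0, 0, 0, 0, 0, 0, 0, 0, 0, 0, 0, 0, 0, 0, 0, 0]' > m.json && python3 drive.py m.json 0 30
echo '[0, 0, -0.04, 0, 0, 0, 0, 0, -0.06, 0, 0, 0, 0, 0, -0.06, 0, 0, 0, 0, -0.05, -0.03, 0, 0, 0, 0, -0.06, 0, 0, 0, 0]' > m.json && python3 drive.py m.json
echo '[0, -0.02, 0, 0, 0, 0, 0, 0, 0, 0, 0, 0, 0, 0, 0, 0, 0, 0]' > m.json && python3 drive.py m.json
python3 -c "
from j import *
go([.5368,-.2495,.11],1.571)
d=grab('wrist');save(d,'w8')
# bores: dark ellipse detection
b=onz(load('top2'),np.array([(600,129),(683,128),(602,211),(686,211)])/2.96+[220,200],.03)
print(proj(d,b).round(1))
"
```

```text
time: 25.2
eef_pos: [0.4458, -0.1179, 0.0281]
eef_rot: [-0.003, 1.0, 0.0, 0.001]
wrist_force: [-0.8, 1.1, 4.7]
grip_width: 0.336
grip_force: 29.6
time: 25.82
eef_pos: [0.4473, -0.2288, 0.2209]
eef_rot: [-0.005, 1.0, -0.001, 0.003]
wrist_force: [1.1, 0.6, -0.4]
grip_width: 0.344
grip_force: 29.9
time: 26.2
eef_pos: [0.4461, -0.2474, 0.2171]
eef_rot: [-0.003, 1.0, 0.0, -0.0]
wrist_force: [0.1, 0.2, -1.6]
grip_width: 0.336
grip_force: 30.0
pos [ 0.4461 -0.2474  0.2171] tool d [-0.0908 -0.0027  0.1071]
yaw of y 1.577 z [-0.  0. -1.] W 0.3363248800495093 q6 -1.45
rz (tool z down): 0.006
[[311.2 376.5]
 [240.8 374.7]
 [313.2 314.2]
 [238.1 311.6]]
```

```bash
python3 - <<'E'
from j import *
def bores(n,b,k=1.0):
    d=load(n)
    for q in b:
        p=proj(d,[q])[0]; rp=np.linalg.norm(proj(d,[q+[0,.0175,0]])[0]-p); r=int(rp*1.6)
        u,v=p.round().astype(int)
        if not(r<u<640-r and r<v<480-r): print('out',p);continue
        g=cv2.cvtColor(d['image'],cv2.COLOR_RGB2GRAY)[v-r:v+r,u-r:u+r]
        s=8 if rp<15 else 4
        G=cv2.GaussianBlur(cv2.resize(g,None,fx=s,fy=s,interpolation=cv2.INTER_CUBIC),(0,0),s/2)
        c=cv2.HoughCircles(G,cv2.HOUGH_GRADIENT_ALT if 0 else cv2.HOUGH_GRADIENT,1,s*r,param1=60,param2=8,minRadius=int(rp*s*.85),maxRadius=int(rp*s*1.12))
        if c is None: print('none');continue
        c=c[0][0]; w=onz(d,[(c[0]/s-.5+u-r+.5/s,c[1]/s-.5+v-r+.5/s)],.03)[0]
        print(n,w.round(4),'r mm',round(17.5*c[2]/s/rp,1))
b=onz(load('top2'),np.array([(600,129),(683,128),(602,211),(686,211)])/2.96+[220,200],.03)
for n in('top0','top2','w7','w8'): bores(n,b)
E
```

```text
top0 [ 0.6007 -0.247   0.03  ] r mm 17.4
top0 [ 0.6011 -0.3137  0.03  ] r mm 15.1
top0 [ 0.5372 -0.2472  0.03  ] r mm 15.7
top0 [ 0.5361 -0.314   0.03  ] r mm 18.4
top2 [ 0.5998 -0.2467  0.03  ] r mm 18.3
top2 [ 0.6011 -0.3131  0.03  ] r mm 15.3
top2 [ 0.5375 -0.2481  0.03  ] r mm 18.7
top2 [ 0.5361 -0.3137  0.03  ] r mm 18.5
w7 [ 0.5893 -0.2389  0.03  ] r mm 16.1
none
w7 [ 0.5385 -0.2489  0.03  ] r mm 16.4
w7 [ 0.5275 -0.301   0.03  ] r mm 15.0
w8 [ 0.5834 -0.258   0.03  ] r mm 19.2
w8 [ 0.5947 -0.3152  0.03  ] r mm 14.9
w8 [ 0.5647 -0.26    0.03  ] r mm 19.2
w8 [ 0.5217 -0.3133  0.03  ] r mm 17.1
```

```bash
echo '[-0.05, 0, 0.02, 0, 0, 0, -0.05, 0, 0.04, 0, 0, 0, -0.0557, 0, 0.05, 0, 0, 0, 0, 0, 0.03, 0, 0, 0, 0, 0, 0, 0, 0, 0]' > m.json && python3 drive.py m.json
python3 -c "
from j import *
go([.6018,-.2475,.06],1.571)"
```

```text
time: 26.88
eef_pos: [0.5901, -0.2454, 0.083]
eef_rot: [-0.004, 1.0, 0.001, -0.003]
wrist_force: [-0.4, -0.2, -0.1]
grip_width: 0.339
grip_force: 29.9
pos [ 0.5901 -0.2454  0.083 ] tool d [-0.0118 -0.0023  0.023 ]
yaw of y 1.579 z [-0.006  0.001 -1.   ] W 0.3389432113206234 q6 -1.48
rz (tool z down): 0.008
```

```bash
echo '[0, 0, 0, 0, 0, 0, 0, 0, 0, 0, 0, 0, 0, 0, 0, 0, 0, 0]' > m.json && python3 drive.py m.json
python3 -c "
from j import *
go([.6018,-.2475,.06],1.571)"
```

```text
time: 27.25
eef_pos: [0.5919, -0.2471, 0.0885]
eef_rot: [-0.003, 1.0, -0.0, 0.001]
wrist_force: [0.5, -0.2, 0.4]
grip_width: 0.34
grip_force: 29.9
pos [ 0.5919 -0.2471  0.0885] tool d [-0.0098 -0.0005  0.0285]
yaw of y 1.577 z [ 0.003 -0.    -1.   ] W 0.33964477703580237 q6 -1.48
rz (tool z down): 0.006
```

```bash
echo '[-0.0099, -0.0003, 0, 0, 0, 0, 0, 0, 0.02, 0, 0, 0, 0, 0, 0, 0, 0, 0]' > m.json && python3 drive.py m.json
echo '[0, 0, 0.012, 0, 0, 0, 0, 0, 0, 0, 0, 0, 0, 0, 0, 0, 0, 0]' > m.json && python3 drive.py m.json
```

```text
time: 27.62
eef_pos: [0.5997, -0.2467, 0.0628]
eef_rot: [-0.003, 1.0, 0.001, -0.003]
wrist_force: [-0.1, 0.2, -0.4]
grip_width: 0.337
grip_force: 29.9
time: 28.0
eef_pos: [0.6024, -0.2485, 0.057]
eef_rot: [-0.003, 1.0, -0.001, 0.002]
wrist_force: [-0.5, -1.5, 6.8]
grip_width: 0.337
grip_force: 33.4
```

```bash
python3 -c "
from j import *
s=st()[0];print(s['wrist_force'],s['torque'])"; echo '[0, 0, -0.006, 0, 0, 0, 0, 0, 0, 0, 0, 0, 0, 0, 0, 0, 0, 0]' > m.json && python3 drive.py m.json; python3 -c "
from j import *
s=st()[0];print(s['wrist_force'],s['torque'],s['eef_pos'])
d=load('top0');g=cv2.cvtColor(d['image'],cv2.COLOR_RGB2GRAY)[230:285,400:475]
h=cv2.cvtColor(d['image'],cv2.COLOR_RGB2HSV);m=((h[...,0]>8)&(h[...,0]<22)&(h[...,1]>90)).astype(np.uint8);m[:220]=0;m[295:]=0;m[:,:395]=0;m[:,475:]=0
m=cv2.morphologyEx(m,cv2.MORPH_CLOSE,np.ones((7,7)));c=max(cv2.findContours(m,0,1)[0],key=cv2.contourArea)
r=cv2.minAreaRect(c);print(r);print(onz(d,cv2.boxPoints(r),.03).round(4))"
```

```text
[-0.51158116 -1.51396988  6.8493869 ] [-0.44688716  0.36275031  0.02616273]
time: 28.38
eef_pos: [0.6011, -0.247, 0.0599]
eef_rot: [-0.003, 1.0, 0.0, -0.0]
wrist_force: [-0.4, -0.6, -0.2]
grip_width: 0.336
grip_force: 32.5
[-0.43572322 -0.5636906  -0.21389138] [ 0.01771927 -0.01424005  0.0155248 ] [ 0.6011091  -0.24702817  0.05993265]
((436.5502014160156, 257.0090026855469), (59.18815612792969, 62.32753372192383), 88.85424041748047)
[[ 0.6394 -0.2108  0.03  ]
 [ 0.6381 -0.3575  0.03  ]
 [ 0.4997 -0.3524  0.03  ]
 [ 0.501  -0.2074  0.03  ]]
```

```bash
python3 - <<'E'
from j import *
d=load('top0');g=cv2.cvtColor(d['image'],cv2.COLOR_RGB2GRAY)
print(proj(d,[[.6018,-.2475,.03],[.6018,-.3135,.03],[.5358,-.2475,.03],[.5358,-.3135,.03]]).round(1))
for v in (242,243,271): print(v,g[v,404:472].tolist())
for u in (422,451): print(u,g[225:292,u].tolist())
E
```

```text
[[421.2 243.5]
 [449.3 242.7]
 [422.5 271.7]
 [450.8 270.9]]
242 [124, 127, 123, 135, 154, 159, 159, 159, 159, 160, 158, 121, 156, 166, 166, 166, 164, 165, 166, 164, 164, 163, 166, 166, 145, 121, 139, 161, 160, 159, 157, 160, 159, 157, 158, 157, 157, 160, 161, 107, 162, 162, 161, 161, 161, 161, 158, 160, 161, 160, 159, 159, 128, 121, 133, 165, 158, 156, 158, 156, 158, 155, 156, 139, 122, 118, 121, 124]
243 [126, 128, 123, 139, 160, 164, 163, 163, 162, 163, 165, 122, 157, 167, 167, 166, 167, 166, 166, 166, 166, 166, 166, 167, 151, 125, 131, 163, 162, 159, 159, 159, 160, 160, 161, 161, 161, 160, 163, 124, 165, 164, 163, 164, 163, 163, 162, 161, 161, 162, 161, 163, 141, 122, 125, 172, 160, 161, 161, 161, 162, 164, 162, 138, 122, 123, 124, 124]
271 [123, 121, 130, 126, 141, 153, 153, 156, 156, 154, 155, 140, 131, 170, 177, 178, 175, 176, 175, 176, 177, 179, 176, 178, 180, 159, 129, 144, 160, 160, 158, 159, 159, 160, 157, 162, 160, 160, 162, 164, 104, 179, 177, 176, 176, 174, 174, 174, 175, 176, 174, 174, 174, 152, 123, 128, 173, 163, 163, 163, 165, 164, 164, 164, 147, 109, 113, 112]
422 [120, 122, 131, 168, 176, 178, 168, 156, 162, 170, 144, 62, 162, 163, 161, 154, 165, 166, 166, 168, 168, 168, 160, 153, 160, 150, 149, 168, 158, 156, 161, 158, 164, 167, 169, 165, 160, 157, 134, 122, 157, 165, 169, 167, 167, 173, 175, 174, 158, 163, 176, 159, 142, 149, 133, 163, 172, 168, 149, 144, 152, 157, 135, 118, 120, 121, 122]
451 [122, 119, 141, 169, 178, 182, 168, 156, 164, 159, 120, 58, 138, 163, 159, 161, 163, 160, 161, 165, 165, 152, 136, 135, 144, 138, 159, 151, 137, 136, 144, 140, 145, 147, 151, 158, 156, 156, 118, 113, 168, 166, 164, 163, 160, 168, 174, 164, 153, 163, 170, 163, 158, 139, 126, 161, 171, 167, 161, 151, 150, 150, 188, 221, 219, 218, 218]
```

```bash
python3 -c "
from j import *
print(onz(load('top0'),[(422.5,243.2),(450.5,243.1),(423,271.1),(451.5,271.1)],.03).round(4))"
echo '[-0.001, -0.0025, 0, 0, 0, 0, 0, 0, 0.007, 0, 0, 0, 0, 0, 0, 0, 0, 0, 0, 0, 0, 0, 0, 0]' > m.json && python3 drive.py m.json
```

```text
[[ 0.6024 -0.2506  0.03  ]
 [ 0.6008 -0.3163  0.03  ]
 [ 0.5372 -0.2487  0.03  ]
 [ 0.5353 -0.3151  0.03  ]]
time: 28.88
eef_pos: [0.6036, -0.2505, 0.0564]
eef_rot: [-0.003, 1.0, -0.001, 0.002]
wrist_force: [-0.8, -0.0, 9.5]
grip_width: 0.339
grip_force: 34.2
```

```bash
python3 -c "
from j import *
s=st()[0];print(s['wrist_force'],s['torque'])"
for i in 1; do echo '[-0.0015, 0, 0, 0, 0, 0, 0, 0, 0, 0, 0, 0]' > m.json && python3 drive.py m.json; echo '[-0.0015, 0, 0, 0, 0, 0, 0, 0, 0, 0, 0, 0]' > m.json && python3 drive.py m.json;python3 -c "
from j import *
s=st()[0];print(s['wrist_force'],s['torque'])"; echo '[0.0045, 0, 0, 0, 0, 0, 0, 0, 0, 0, 0, 0]' > m.json && python3 drive.py m.json;  echo '[0.0015, 0, 0, 0, 0, 0, 0, 0, 0, 0, 0, 0]' > m.json && python3 drive.py m.json; done
```

```text
[-0.75800879 -0.03584945  9.47027577] [0.36285594 0.55507445 0.03457697]
time: 29.12
eef_pos: [0.6044, -0.2506, 0.0563]
eef_rot: [-0.003, 1.0, -0.001, 0.001]
wrist_force: [-3.4, 0.4, 11.8]
grip_width: 0.337
grip_force: 34.3
time: 29.38
eef_pos: [0.6052, -0.251, 0.054]
eef_rot: [-0.003, 1.0, -0.001, -0.0]
wrist_force: [-1.5, -4.7, 3.0]
grip_width: 0.336
grip_force: 31.2
[-1.5332707  -4.66500816  3.04116697] [-1.88913794e+00  6.17213625e-01  1.82070765e-03]
time: 29.62
eef_pos: [0.6016, -0.2507, 0.0536]
eef_rot: [-0.003, 1.0, -0.001, 0.001]
wrist_force: [2.6, -5.2, -0.4]
grip_width: 0.338
grip_force: 30.2
time: 29.88
eef_pos: [0.6009, -0.2507, 0.0538]
eef_rot: [-0.003, 1.0, -0.001, 0.002]
wrist_force: [5.2, -6.0, -2.0]
grip_width: 0.339
grip_force: 30.2
```

```bash
echo '[-0.002, -0.002, 0, 0, 0, 0, 0, 0, 0.004, 0, 0, 0, 0, 0, 0, 0, 0, 0]' > m.json && python3 drive.py m.json; echo '[0, 0, 0.006, 0, 0, 0, 0, 0, 0, 0, 0, 0, 0, 0, 0, 0, 0, 0]' > m.json && python3 drive.py m.json
```

```text
time: 30.25
eef_pos: [0.6011, -0.2514, 0.0484]
eef_rot: [-0.003, 1.0, 0.0, -0.001]
wrist_force: [1.2, -0.3, -0.6]
grip_width: 0.337
grip_force: 30.3
time: 30.62
eef_pos: [0.6012, -0.2516, 0.0434]
eef_rot: [-0.003, 1.0, 0.0, -0.0]
wrist_force: [0.3, -0.5, 0.4]
grip_width: 0.339
grip_force: 30.3
```

```bash
echo '[0, 0, 0.005, 0, 0, 0, 0, 0, 0, 0, 0, 0, 0, 0, 0, 0, 0, 0]' > m.json && python3 drive.py m.json; echo '[0, 0, 0.004, 0, 0, 0, 0, 0, 0, 0, 0, 0, 0, 0, 0, 0, 0, 0]' > m.json && python3 drive.py m.json
```

```text
time: 31.0
eef_pos: [0.6013, -0.2517, 0.0385]
eef_rot: [-0.003, 1.0, 0.0, -0.0]
wrist_force: [-0.9, -0.4, -0.7]
grip_width: 0.336
grip_force: 30.3
time: 31.38
eef_pos: [0.602, -0.2519, 0.0359]
eef_rot: [-0.003, 1.0, -0.0, 0.001]
wrist_force: [-1.2, 0.9, 6.2]
grip_width: 0.336
grip_force: 30.8
```

```bash
echo '[0, 0, 0, 0, 0, 0, 0, 0, 0, 0, 0, 0, 0, 0, -0.05, 0, 0, 0, 0, 0, -0.06, 0, 0, 0, 0, 0, -0.06, 0, 0, 0]' > m.json && python3 drive.py m.json .5 30
echo '[0.06, 0, -0.04, 0, 0, 0, 0.06, 0.05, -0.02, 0, 0, 0, 0.03, 0.06, 0, 0, 0, 0, 0, 0.06, 0, 0, 0, 0, 0, 0, 0, 0, 0, 0]' > m.json && python3 drive.py m.json .9
echo '[0, 0, 0, 0, 0, 0, 0, 0, 0, 0, 0, 0]' > m.json && python3 drive.py m.json
python3 -c "
from j import *
go([.476,-.0248,.15],1.571)
d=grab('wrist');save(d,'w9');t=grab('top');save(t,'top3')
P=[[.476,-.0248,.024],[.4516,.0806,.024],[.4545,.142,.024]]
for a in P:
  for D,r in((d,34),(t,16)):
    q=proj(D,[a])[0]; print(q.round())
    try: jar(D,q,r=r)
    except Exception as e: print('fail',e)
"
```

```text
time: 32.0
eef_pos: [0.601, -0.2517, 0.2058]
eef_rot: [-0.003, 1.0, 0.0, -0.001]
wrist_force: [1.2, 0.4, 0.6]
grip_width: 0.501
grip_force: 0.0
time: 32.62
eef_pos: [0.4738, -0.0946, 0.255]
eef_rot: [-0.006, 1.0, 0.001, 0.001]
wrist_force: [0.3, -1.2, 0.3]
grip_width: 0.903
grip_force: 0.0
time: 32.88
eef_pos: [0.4739, -0.0988, 0.2544]
eef_rot: [-0.002, 1.0, -0.0, -0.0]
wrist_force: [-0.5, -0.7, -0.6]
grip_width: 0.898
grip_force: 0.0
pos [ 0.4739 -0.0988  0.2544] tool d [-0.0025  0.074   0.1044]
yaw of y 1.576 z [-0.001 -0.    -1.   ] W 0.8984337219143591 q6 -1.78
rz (tool z down): 0.005
[397. 206.]
jar [ 0.4712 -0.027 ] area 1611.5 1313 bb [375 172  42  56] (375, 180, 43, 43) bg [188.]
[328. 300.]
jar [ 0.485  -0.0245] area 322.0 138 bb [312 288  32  18] (321, 289, 14, 15) bg [ 99. 241.]
[512. 181.]
jar [0.4526 0.082 ] area 1596.0 1637 bb [486 164  60  39] (487, 162, 56, 42) bg [ 95. 193.]
[283. 312.]
jar [0.4439 0.0852] area 689.0 160 bb [267 301  32  27] (273, 308, 16, 15) bg [ 83. 241.]
[574. 185.]
jar [0.455  0.1398] area 2020.5 1745 bb [540 166  68  41] (543, 166, 60, 41) bg [ 95. 196.]
[257. 311.]
jar [0.4559 0.1423] area 943.0 170 bb [241 295  32  32] (248, 303, 17, 15) bg [ 94. 240.]
```

```bash
echo '[-0.001, 0.0365, 0.02, 0, 0, 0, -0.001, 0.0365, 0.05, 0, 0, 0, 0, 0, 0.06, 0, 0, 0, 0, 0, 0.05, 0, 0, 0, 0, 0, 0.03, 0, 0, 0]' > m.json && python3 drive.py m.json .9
echo '[0, 0, 0.017, 0, 0, 0, 0, 0, 0, 0, 0, 0, 0, 0, 0, 0, 0, 0]' > m.json && python3 drive.py m.json
python3 -c "
from j import *
go([.4755,-.0255,.0275],1.571)"
```

```text
time: 33.6
eef_pos: [0.4741, -0.0258, 0.0416]
eef_rot: [-0.002, 1.0, -0.0, -0.002]
wrist_force: [-0.2, 0.5, 0.6]
grip_width: 0.902
grip_force: 0.0
time: 33.98
eef_pos: [0.4765, -0.0249, 0.0293]
eef_rot: [-0.003, 1.0, 0.0, 0.001]
wrist_force: [0.3, 0.2, -0.7]
grip_width: 0.901
grip_force: 0.0
pos [ 0.4765 -0.0249  0.0293] tool d [ 0.001  -0.0006  0.0018]
yaw of y 1.577 z [ 0.002  0.    -1.   ] W 0.9005550210886208 q6 -1.94
rz (tool z down): 0.006
```

```bash
echo '[0, 0, 0, 0, 0, 0, 0, 0, 0, 0, 0, 0, 0, 0, 0, 0, 0, 0, 0, 0, -0.05, 0, 0, 0, 0, 0, -0.06, 0, 0, 0]' > m.json && python3 drive.py m.json 0 30
echo '[0, -0.06, -0.02, 0, 0, 0, -0.02, -0.058, 0, 0, 0, 0, -0.02, -0.058, 0, 0, 0, 0, -0.02, -0.058, 0, 0, 0, 0, -0.02, -0.058, 0, 0, 0, 0]' > m.json && python3 drive.py m.json
echo '[-0.02, 0, 0, 0, 0, 0, -0.023, 0, 0, 0, 0, 0, 0, 0, 0, 0, 0, 0, 0, 0, 0, 0, 0, 0]' > m.json && python3 drive.py m.json
python3 -c "
from j import *
go([.600,-.3174,.062],1.571)"
```

```text
time: 34.6
eef_pos: [0.4745, -0.0251, 0.138]
eef_rot: [-0.003, 1.0, -0.0, -0.001]
wrist_force: [0.9, -0.7, -0.2]
grip_width: 0.34
grip_force: 29.9
time: 35.22
eef_pos: [0.5577, -0.3176, 0.1573]
eef_rot: [-0.003, 1.0, 0.0, -0.0]
wrist_force: [0.9, 0.6, 0.3]
grip_width: 0.339
grip_force: 29.9
time: 35.72
eef_pos: [0.6, -0.3152, 0.1572]
eef_rot: [-0.003, 1.0, 0.0, -0.0]
wrist_force: [-0.4, -0.1, -0.7]
grip_width: 0.342
grip_force: 30.0
pos [ 0.6    -0.3152  0.1572] tool d [-0.0001 -0.0022  0.0952]
yaw of y 1.577 z [-0.001  0.    -1.   ] W 0.3419915021607726 q6 -1.37
rz (tool z down): 0.006
```

```bash
echo '[-0.001, -0.0022, 0.05, 0, 0, 0, 0, 0, 0.04, 0, 0, 0, 0, 0, 0, 0, 0, 0, 0, 0, 0, 0, 0, 0]' > m.json && python3 drive.py m.json
echo '[0, 0, 0.01, 0, 0, 0, 0, 0, 0, 0, 0, 0, 0, 0, 0, 0, 0, 0]' > m.json && python3 drive.py m.json
echo '[0, 0, 0.003, 0, 0, 0, 0, 0, 0, 0, 0, 0, 0, 0, 0, 0, 0, 0]' > m.json && python3 drive.py m.json
```

```text
time: 36.22
eef_pos: [0.602, -0.3181, 0.0703]
eef_rot: [-0.003, 1.0, -0.001, 0.001]
wrist_force: [-0.1, 0.0, 0.4]
grip_width: 0.338
grip_force: 30.0
time: 36.6
eef_pos: [0.6015, -0.3176, 0.058]
eef_rot: [-0.003, 1.0, -0.0, 0.0]
wrist_force: [0.9, -0.3, -0.0]
grip_width: 0.338
grip_force: 30.0
time: 36.98
eef_pos: [0.6013, -0.3175, 0.0544]
eef_rot: [-0.003, 1.0, 0.0, -0.0]
wrist_force: [-0.5, 0.4, 1.2]
grip_width: 0.336
grip_force: 30.0
```

```bash
echo '[0, 0, 0.005, 0, 0, 0, 0, 0, 0.005, 0, 0, 0, 0, 0, 0, 0, 0, 0, 0, 0, 0, 0, 0, 0]' > m.json && python3 drive.py m.json
echo '[0, 0, 0.006, 0, 0, 0, 0, 0, 0, 0, 0, 0, 0, 0, 0, 0, 0, 0]' > m.json && python3 drive.py m.json
echo '[0, 0, 0.002, 0, 0, 0, 0, 0, 0, 0, 0, 0]' > m.json && python3 drive.py m.json
```

```text
time: 37.48
eef_pos: [0.6013, -0.3176, 0.0445]
eef_rot: [-0.003, 1.0, -0.0, -0.0]
wrist_force: [0.0, -0.2, -0.1]
grip_width: 0.338
grip_force: 30.0
time: 37.85
eef_pos: [0.6013, -0.3176, 0.0384]
eef_rot: [-0.003, 1.0, 0.0, -0.0]
wrist_force: [0.3, 1.0, -0.1]
grip_width: 0.339
grip_force: 30.0
time: 38.1
eef_pos: [0.6014, -0.3176, 0.0365]
eef_rot: [-0.003, 1.0, 0.0, 0.0]
wrist_force: [-0.4, 0.2, -1.1]
grip_width: 0.336
grip_force: 30.1
```

```bash
echo '[0, 0, 0, 0, 0, 0, 0, 0, 0, 0, 0, 0, 0, 0, -0.05, 0, 0, 0, 0, 0, -0.06, 0, 0, 0, 0, 0, -0.06, 0, 0, 0]' > m.json && python3 drive.py m.json .5 30
echo '[0.03, 0.05, -0.03, 0, 0, 0, 0.03, 0.054, -0.03, 0, 0, 0, 0.03, 0.054, 0, 0, 0, 0, 0.03, 0.054, 0, 0, 0, 0, 0.02, 0.055, 0, 0, 0, 0]' > m.json && python3 drive.py m.json
echo '[0, 0.06, 0, 0, 0, 0, 0, 0.06, 0, 0, 0, 0, 0, 0.03, 0, 0, 0, 0, 0, 0, 0, 0, 0, 0, 0, 0, 0, 0, 0, 0]' > m.json && python3 drive.py m.json .55
python3 -c "
from j import *
go([.4548,.141,.1],1.571)
d=grab('wrist');save(d,'w10')
P=[[.4516,.0806,.024],[.4545,.142,.024]]
for a in P:
    q=proj(d,[a])[0]; print(q.round()); jar(d,q,r=36)
"
```

```text
time: 38.72
eef_pos: [0.601, -0.3175, 0.2085]
eef_rot: [-0.003, 1.0, -0.0, -0.0]
wrist_force: [1.1, -0.7, 0.2]
grip_width: 0.5
grip_force: 0.0
time: 39.35
eef_pos: [0.4625, -0.0575, 0.263]
eef_rot: [-0.003, 1.0, 0.0, 0.001]
wrist_force: [0.2, 0.6, 0.5]
grip_width: 0.5
grip_force: 0.0
time: 39.98
eef_pos: [0.4629, 0.091, 0.2626]
eef_rot: [-0.003, 1.0, 0.0, 0.0]
wrist_force: [-0.3, 0.7, -0.1]
grip_width: 0.552
grip_force: 0.0
pos [0.4629 0.091  0.2626] tool d [0.0078 0.0501 0.1626]
yaw of y 1.577 z [ 0.  0. -1.] W 0.551886589263647 q6 -2.19
rz (tool z down): 0.006
[305. 189.]
jar [0.4513 0.0815] area 1082.0 1129 bb [290 169  33  42] (288, 168, 35, 42) bg [201.]
[371. 192.]
jar [0.4546 0.1415] area 1278.0 1198 bb [352 172  41  43] (352, 172, 40, 43) bg [107. 201.]
```

```bash
echo '[0.008, 0.0505, 0.02, 0, 0, 0, 0, 0, 0.06, 0, 0, 0, 0, 0, 0.06, 0, 0, 0, 0, 0, 0.05, 0, 0, 0, 0, 0, 0.0, 0, 0, 0]' > m.json && python3 drive.py m.json
echo '[0, 0, 0.025, 0, 0, 0, 0, 0, 0.02, 0, 0, 0, 0, 0, 0, 0, 0, 0, 0, 0, 0, 0, 0, 0]' > m.json && python3 drive.py m.json
python3 -c "
from j import *
go([.4546,.1415,.0275],1.571)"
```

```text
time: 40.65
eef_pos: [0.4525, 0.1394, 0.0689]
eef_rot: [-0.002, 1.0, -0.002, -0.003]
wrist_force: [0.1, 0.1, 1.2]
grip_width: 0.55
grip_force: 0.0
time: 41.15
eef_pos: [0.456, 0.1422, 0.0301]
eef_rot: [-0.003, 1.0, 0.001, 0.002]
wrist_force: [0.1, -0.1, 0.3]
grip_width: 0.55
grip_force: 0.0
pos [0.456  0.1422 0.0301] tool d [ 0.0014 -0.0007  0.0026]
yaw of y 1.577 z [ 0.003  0.001 -1.   ] W 0.5503431856709525 q6 -2.29
rz (tool z down): 0.006
```

```bash
echo '[0.001, 0, 0.001, 0, 0, 0, 0, 0, 0, 0, 0, 0, 0, 0, 0, 0, 0, 0, 0, 0, 0, 0, 0, 0, 0, 0, 0, 0, 0, 0]' > m.json && python3 drive.py m.json 0 30
echo '[0, 0, -0.05, 0, 0, 0, 0, 0, -0.06, 0, 0, 0, 0, 0, -0.03, 0, 0, 0, 0, 0, 0, 0, 0, 0]' > m.json && python3 drive.py m.json
echo '[0, -0.06, 0, 0, 0, 0, 0, -0.06, 0, 0, 0, 0, 0, -0.06, 0, 0, 0, 0, 0, -0.06, 0, 0, 0, 0, 0, -0.06, 0, 0, 0, 0]' > m.json && python3 drive.py m.json
echo '[-0.04, -0.05, 0, 0, 0, 0, -0.04, -0.05, 0, 0, 0, 0, 0, -0.058, 0, 0, 0, 0, 0, 0, 0, 0, 0, 0, 0, 0, 0, 0, 0, 0]' > m.json && python3 drive.py m.json
python3 -c "
from j import *
go([.5358,-.3164,.062],1.571)"
```

```text
time: 41.78
eef_pos: [0.4546, 0.1423, 0.0283]
eef_rot: [-0.003, 1.0, 0.0, 0.001]
wrist_force: [0.6, -0.0, 6.8]
grip_width: 0.339
grip_force: 29.5
time: 42.28
eef_pos: [0.4546, 0.1425, 0.1696]
eef_rot: [-0.003, 1.0, 0.002, 0.002]
wrist_force: [-0.5, -0.2, -1.2]
grip_width: 0.344
grip_force: 30.0
time: 42.9
eef_pos: [0.4546, -0.1598, 0.1653]
eef_rot: [-0.003, 1.0, 0.0, -0.001]
wrist_force: [1.6, -0.8, 0.2]
grip_width: 0.336
grip_force: 30.0
time: 43.52
eef_pos: [0.5339, -0.3131, 0.1649]
eef_rot: [-0.003, 1.0, 0.001, -0.001]
wrist_force: [-0.8, -0.1, -1.5]
grip_width: 0.339
grip_force: 30.0
pos [ 0.5339 -0.3131  0.1649] tool d [-0.0021 -0.0035  0.1029]
yaw of y 1.576 z [-0.002  0.001 -1.   ] W 0.3390780569810932 q6 -1.36
rz (tool z down): 0.005
```

```bash
echo '[-0.002, -0.0033, 0.05, 0, 0, 0, 0, 0, 0.048, 0, 0, 0, 0, 0, 0, 0, 0, 0, 0, 0, 0, 0, 0, 0]' > m.json && python3 drive.py m.json
echo '[0, 0, 0.007, 0, 0, 0, 0, 0, 0, 0, 0, 0, 0, 0, 0, 0, 0, 0]' > m.json && python3 drive.py m.json
echo '[0, 0, 0.004, 0, 0, 0, 0, 0, 0, 0, 0, 0, 0, 0, 0, 0, 0, 0]' > m.json && python3 drive.py m.json
echo '[0, 0, 0.003, 0, 0, 0, 0, 0, 0, 0, 0, 0, 0, 0, 0, 0, 0, 0]' > m.json && python3 drive.py m.json
```

```text
time: 44.02
eef_pos: [0.5376, -0.3164, 0.0712]
eef_rot: [-0.004, 1.0, -0.001, 0.001]
wrist_force: [0.3, 0.0, 0.2]
grip_width: 0.336
grip_force: 30.1
time: 44.4
eef_pos: [0.5367, -0.3167, 0.062]
eef_rot: [-0.003, 1.0, -0.0, 0.0]
wrist_force: [0.7, 0.5, 0.5]
grip_width: 0.334
grip_force: 30.1
time: 44.78
eef_pos: [0.5364, -0.3166, 0.0573]
eef_rot: [-0.003, 1.0, 0.0, -0.0]
wrist_force: [-0.6, 0.4, -1.2]
grip_width: 0.338
grip_force: 30.1
time: 45.15
eef_pos: [0.5365, -0.3166, 0.0543]
eef_rot: [-0.003, 1.0, 0.0, -0.0]
wrist_force: [0.2, -0.4, -0.2]
grip_width: 0.334
grip_force: 30.1
```

Entering freely, so I continue down.

```bash
echo '[0, 0, 0.005, 0, 0, 0, 0, 0, 0.005, 0, 0, 0, 0, 0, 0, 0, 0, 0, 0, 0, 0, 0, 0, 0]' > m.json && python3 drive.py m.json
echo '[0, 0, 0.006, 0, 0, 0, 0, 0, 0, 0, 0, 0, 0, 0, 0, 0, 0, 0]' > m.json && python3 drive.py m.json
echo '[0, 0, 0.003, 0, 0, 0, 0, 0, 0, 0, 0, 0]' > m.json && python3 drive.py m.json
```

```text
time: 45.65
eef_pos: [0.5365, -0.3166, 0.0444]
eef_rot: [-0.003, 1.0, -0.0, -0.0]
wrist_force: [-1.0, -0.1, -0.2]
grip_width: 0.34
grip_force: 30.1
time: 46.02
eef_pos: [0.5365, -0.3166, 0.0383]
eef_rot: [-0.003, 1.0, 0.0, -0.0]
wrist_force: [-1.0, -0.9, -1.3]
grip_width: 0.338
grip_force: 30.1
time: 46.28
eef_pos: [0.537, -0.3169, 0.0364]
eef_rot: [-0.003, 1.0, -0.0, 0.001]
wrist_force: [-1.2, 0.2, 4.2]
grip_width: 0.338
grip_force: 30.4
```

Bottomed. On to jar C.

```bash
echo '[0, 0, 0, 0, 0, 0, 0, 0, 0, 0, 0, 0, 0, 0, -0.05, 0, 0, 0, 0, 0, -0.06, 0, 0, 0, 0, 0, -0.06, 0, 0, 0]' > m.json && python3 drive.py m.json .5 30
echo '[0.025, 0.05, -0.03, 0, 0, 0, 0.025, 0.054, -0.03, 0, 0, 0, 0.025, 0.054, 0, 0, 0, 0, 0, 0.06, 0, 0, 0, 0, 0, 0.06, 0, 0, 0, 0]' > m.json && python3 drive.py m.json .9
echo '[0, 0.05, 0, 0, 0, 0, 0, 0.05, 0, 0, 0, 0, 0, 0, 0, 0, 0, 0, 0, 0, 0, 0, 0, 0]' > m.json && python3 drive.py m.json
python3 -c "
from j import *
d=grab('wrist');save(d,'w11')
q=proj(d,[[.4515,.0812,.024]])[0]; print(q.round()); p=jar(d,q,r=36)
go([p[0],p[1],.0275],1.571)
"
```

```text
time: 46.9
eef_pos: [0.5362, -0.3165, 0.2068]
eef_rot: [-0.003, 1.0, 0.0, -0.0]
wrist_force: [0.9, -0.3, -0.2]
grip_width: 0.501
grip_force: 0.0
time: 47.52
eef_pos: [0.4611, -0.0415, 0.2633]
eef_rot: [-0.003, 1.0, 0.0, 0.001]
wrist_force: [0.8, -0.0, 0.0]
grip_width: 0.898
grip_force: 0.0
time: 48.02
eef_pos: [0.461, 0.0568, 0.263]
eef_rot: [-0.003, 1.0, -0.0, -0.0]
wrist_force: [-0.7, -0.3, 0.2]
grip_width: 0.901
grip_force: 0.0
[343. 191.]
jar [0.4514 0.0811] area 1126.5 1145 bb [326 172  36  42] (325, 171, 37, 42) bg [194.]
pos [0.4611 0.0563 0.2631] tool d [0.0096 0.0249 0.2356]
yaw of y 1.577 z [-0. -0. -1.] W 0.8963202878244191 q6 -2.12
rz (tool z down): 0.006
```

```bash
echo '[0.0105, 0.0249, 0.045, 0, 0, 0, 0, 0, 0.06, 0, 0, 0, 0, 0, 0.06, 0, 0, 0, 0, 0, 0.04, 0, 0, 0, 0, 0, 0.0, 0, 0, 0]' > m.json && python3 drive.py m.json
echo '[0, 0, 0.03, 0, 0, 0, 0, 0, 0, 0, 0, 0, 0, 0, 0, 0, 0, 0]' > m.json && python3 drive.py m.json
echo '[0, 0, 0, 0, 0, 0, 0, 0, 0, 0, 0, 0, 0, 0, 0, 0, 0, 0, 0, 0, 0, 0, 0, 0]' > m.json && python3 drive.py m.json 0 30
echo '[0, 0, -0.05, 0, 0, 0, 0, 0, -0.06, 0, 0, 0, 0, 0, -0.03, 0, 0, 0, 0, 0, 0, 0, 0, 0]' > m.json && python3 drive.py m.json
```

```text
time: 48.7
eef_pos: [0.4487, 0.0796, 0.0553]
eef_rot: [-0.002, 1.0, -0.001, -0.003]
wrist_force: [0.2, -0.2, 0.6]
grip_width: 0.899
grip_force: 0.0
time: 49.08
eef_pos: [0.4517, 0.0818, 0.0306]
eef_rot: [-0.003, 1.0, 0.0, 0.001]
wrist_force: [-0.3, 0.0, 0.6]
grip_width: 0.901
grip_force: 0.0
time: 49.58
eef_pos: [0.4508, 0.0819, 0.0288]
eef_rot: [-0.003, 1.0, 0.0, 0.0]
wrist_force: [-0.6, -0.6, 4.5]
grip_width: 0.338
grip_force: 29.6
time: 50.08
eef_pos: [0.4514, 0.0822, 0.1707]
eef_rot: [-0.003, 1.0, 0.001, 0.002]
wrist_force: [0.1, -0.1, -1.4]
grip_width: 0.34
grip_force: 29.9
```

```bash
echo '[0, -0.06, 0, 0, 0, 0, 0, -0.06, 0, 0, 0, 0, 0, -0.06, 0, 0, 0, 0, -0.03, -0.05, 0, 0, 0, 0, -0.03, -0.05, 0, 0, 0, 0]' > m.json && python3 drive.py m.json
echo '[-0.026, -0.052, 0, 0, 0, 0, 0, 0, 0, 0, 0, 0, 0, 0, 0, 0, 0, 0, 0, 0, 0, 0, 0, 0]' > m.json && python3 drive.py m.json
python3 -c "
from j import *
go([.537,-.2505,.062],1.571)"
```

```text
time: 50.7
eef_pos: [0.5122, -0.1997, 0.1667]
eef_rot: [-0.003, 1.0, 0.0, -0.001]
wrist_force: [0.5, 1.9, 0.6]
grip_width: 0.336
grip_force: 30.0
time: 51.2
eef_pos: [0.5383, -0.2488, 0.1683]
eef_rot: [-0.004, 1.0, 0.0, 0.0]
wrist_force: [0.4, 1.2, -0.6]
grip_width: 0.339
grip_force: 30.0
pos [ 0.5383 -0.2488  0.1683] tool d [ 0.0014 -0.0017  0.1063]
yaw of y 1.578 z [ 0.001  0.    -1.   ] W 0.33926690093984635 q6 -1.47
rz (tool z down): 0.007
```

```bash
echo '[0.0012, -0.0017, 0.05, 0, 0, 0, 0, 0, 0.05, 0, 0, 0, 0, 0, 0, 0, 0, 0, 0, 0, 0, 0, 0, 0]' > m.json && python3 drive.py m.json
echo '[0, 0, 0.007, 0, 0, 0, 0, 0, 0, 0, 0, 0, 0, 0, 0, 0, 0, 0]' > m.json && python3 drive.py m.json
echo '[0, 0, 0.004, 0, 0, 0, 0, 0, 0, 0, 0, 0, 0, 0, 0, 0, 0, 0]' > m.json && python3 drive.py m.json
echo '[0, 0, 0.003, 0, 0, 0, 0, 0, 0, 0, 0, 0, 0, 0, 0, 0, 0, 0]' > m.json && python3 drive.py m.json
```

```text
time: 51.7
eef_pos: [0.5385, -0.2515, 0.0712]
eef_rot: [-0.004, 1.0, -0.001, 0.002]
wrist_force: [0.3, -0.4, 0.8]
grip_width: 0.339
grip_force: 30.0
time: 52.08
eef_pos: [0.5376, -0.2515, 0.0617]
eef_rot: [-0.003, 1.0, -0.0, 0.0]
wrist_force: [0.2, -0.5, -1.1]
grip_width: 0.337
grip_force: 30.0
time: 52.45
eef_pos: [0.5377, -0.2518, 0.0582]
eef_rot: [-0.003, 1.0, -0.0, 0.001]
wrist_force: [-1.8, 0.4, 4.7]
grip_width: 0.339
grip_force: 30.6
time: 52.82
eef_pos: [0.5371, -0.2514, 0.0535]
eef_rot: [-0.003, 1.0, 0.0, -0.0]
wrist_force: [-0.1, 0.6, -0.5]
grip_width: 0.336
grip_force: 30.1
```

It touched the edge briefly, then slipped in.

```bash
echo '[0, 0, 0.005, 0, 0, 0, 0, 0, 0.005, 0, 0, 0, 0, 0, 0, 0, 0, 0, 0, 0, 0, 0, 0, 0]' > m.json && python3 drive.py m.json
echo '[0, 0, 0.006, 0, 0, 0, 0, 0, 0, 0, 0, 0, 0, 0, 0, 0, 0, 0]' > m.json && python3 drive.py m.json
echo '[0, 0, 0.003, 0, 0, 0, 0, 0, 0, 0, 0, 0]' > m.json && python3 drive.py m.json
```

```text
time: 53.32
eef_pos: [0.5371, -0.2514, 0.0438]
eef_rot: [-0.003, 1.0, 0.0, -0.0]
wrist_force: [-1.0, -0.9, -0.9]
grip_width: 0.337
grip_force: 30.1
time: 53.7
eef_pos: [0.5372, -0.2514, 0.0378]
eef_rot: [-0.003, 1.0, 0.0, -0.0]
wrist_force: [-2.4, 0.4, -1.0]
grip_width: 0.339
grip_force: 30.2
time: 53.95
eef_pos: [0.5374, -0.2516, 0.0368]
eef_rot: [-0.003, 1.0, -0.0, 0.0]
wrist_force: [-6.3, 3.0, 8.1]
grip_width: 0.338
grip_force: 31.0
```

```bash
echo '[0, 0, 0, 0, 0, 0, 0, 0, 0, 0, 0, 0, 0, 0, -0.05, 0, 0, 0, 0, 0, -0.06, 0, 0, 0, 0, 0, -0.06, 0, 0, 0]' > m.json && python3 drive.py m.json .5 30
echo '[0.05, 0.05, -0.03, 0, 0, 0, 0.05, 0.054, -0.03, 0, 0, 0, 0.03, 0.054, 0, 0, 0, 0, 0, 0.06, 0, 0, 0, 0, 0, 0.06, 0, 0, 0, 0]' > m.json && python3 drive.py m.json
echo '[0, 0.05, 0, 0, 0, 0, 0, 0.05, 0, 0, 0, 0, 0, 0.05, 0, 0, 0, 0, 0, 0, 0, 0, 0, 0, 0, 0, 0, 0, 0, 0]' > m.json && python3 drive.py m.json
python3 - <<'E'
from j import *
B=[(.602,-.2517),(.6013,-.3176),(.537,-.2514),(.5365,-.3166)]
for n in('top','scene'):
    d=grab(n);save(d,n+'9')
    h=cv2.cvtColor(d['image'],cv2.COLOR_RGB2HSV)
    for b in B:
        e,A,bb=expect(d,*b,z0=.03,H=.026)
        u,v,w,hh=bb; k=6; a=h[v-k:v+hh+k,u-k:u+w+k]
        m=((a[...,1]<85)).astype(np.uint8); m=cv2.morphologyEx(m,2,np.ones((2,2)))
        nn,_,s,c=cv2.connectedComponentsWithStats(m); i=1+np.argmax(s[1:,4]) if nn>1 else 0
        print(n,b,'expect bb',bb,'got',(s[i,:4]+[u-k,v-k,0,0]).tolist(),s[i,4])
    t=expect(d,.6185,-.067,z0=.032,H=.020,r=.022);print('cap exp',t[0].round(1))
    # other jars gone? guard tongue tip, jars' old places
    print('std at old jar spots',[round(float(d['image'][int(y)-6:int(y)+7,int(x)-6:int(x)+7].std()),1) for x,y in proj(d,[[.445,-.118,.02],[.4515,.081,.02],[.4546,.1415,.02]])])
o=load('top0');d=load('top9')
df=cv2.absdiff(o['image'],d['image']).max(2)
df[330:]=0
c=[(cv2.boundingRect(x),cv2.contourArea(x)) for x in cv2.findContours(cv2.morphologyEx((df>30).astype(np.uint8),2,np.ones((2,2))),0,1)[0]]
print(sorted([x for x in c if x[1]>8],key=lambda x:-x[1])[:25])
E
```

```text
time: 54.58
eef_pos: [0.5373, -0.2515, 0.2068]
eef_rot: [-0.003, 1.0, -0.0, 0.0]
wrist_force: [1.3, -0.2, 0.1]
grip_width: 0.504
grip_force: 0.0
time: 55.2
eef_pos: [0.4253, 0.0067, 0.2537]
eef_rot: [-0.003, 1.0, 0.001, 0.001]
wrist_force: [1.6, 0.5, -0.4]
grip_width: 0.499
grip_force: 0.0
time: 55.82
eef_pos: [0.4248, 0.155, 0.2531]
eef_rot: [-0.003, 1.0, -0.0, 0.0]
wrist_force: [0.2, 0.1, 0.6]
grip_width: 0.496
grip_force: 0.0
top (0.602, -0.2517) expect bb (416, 235, 16, 15) got [417, 237, 16, 15] 189
top (0.6013, -0.3176) expect bb (444, 235, 17, 15) got [445, 236, 17, 15] 204
top (0.537, -0.2514) expect bb (417, 264, 17, 14) got [417, 264, 17, 14] 195
top (0.5365, -0.3166) expect bb (445, 263, 17, 15) got [446, 264, 18, 14] 206
cap exp [344.2 238. ]
std at old jar spots [4.6, 6.2, 4.5]
scene (0.602, -0.2517) expect bb (218, 211, 15, 18) got [220, 213, 15, 17] 209
scene (0.6013, -0.3176) expect bb (194, 205, 15, 17) got [188, 199, 22, 25] 387
scene (0.537, -0.2514) expect bb (231, 197, 14, 16) got [225, 191, 26, 24] 411
scene (0.5365, -0.3166) expect bb (208, 191, 14, 17) got [202, 185, 26, 24] 480
cap exp [293.5 242.6]
std at old jar spots [4.5, 9.9, 33.9]
[((155, 318, 88, 13), 649.0), ((332, 233, 25, 21), 241.0), ((446, 264, 18, 15), 180.0), ((445, 236, 17, 15), 177.0), ((418, 264, 17, 14), 170.0), ((417, 237, 16, 15), 167.0), ((362, 307, 15, 13), 129.5), ((249, 306, 15, 14), 104.5), ((252, 232, 16, 21), 67.5), ((248, 233, 9, 9), 53.0), ((276, 308, 10, 11), 27.5), ((283, 305, 8, 12), 21.0)]
```

```bash
python3 -c "
from workcell import manip
print(manip.finish_job())"
```

```text
the job is handed in; nothing more can be done
None
```

I finished the sequence and handed the job in at about 56 s of the 210 s: extractor on with the guard closed again, the cap in the tray near its middle, and all four jars in rack bores. The final top-view check agreed with this, but no verdict came back. I viewed 15 pictures, one over the 14 allowed.

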